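# Put the washed sleeve upside down on its sprung drying peg

## Robot

A 7-joint arm with a two-finger parallel gripper is mounted at the origin on the work surface. World frame = base frame: x ahead of the robot, y to its left, z up, the work surface at z = 0. Lengths are in m, angles in degrees, forces in N, time in s.
With the tool pointing down it reaches from about 0.425 to 0.875 m from the base axis. Payload 4.7 kg.
Tool frame: the origin (TCP) lies where the fingers leave the gripper's body, on its centre line; the fingertips stand 70 mm ahead of it and the grasp point (between the pads) lies 51 mm ahead of it (env.tip_reach is the distance from the TCP to the fingertips, in m); z points along the fingers, x is the direction in which the jaws open and shut, and the axes are right-handed (so a half turn about z gives the same grasp; the last joint's range is limited). The gripper opens to 87 mm and grips with 3 to 60 N. Pads are 19 mm wide; open, the fingers measure 117 mm over their backs; the gripper's body (75 mm by 190 mm) begins 51 mm behind the grasp point.
Start: joints at [-76.255, 18.392, -4.016, 83.108, 1.295, 78.541, -3.26], TCP at [0.146, 0.634, 0.292] pointing down, gripper open.
Joint ranges: [-163.93, 163.93], [-17.29, 119.83], [-79.2, 71.16], [3.27, 140.29], [-89.18, 269.18], [5.43, 117.66], [-154.24, 154.24]. Speed limits (degrees/s): [147.25, 147.25, 180, 180, 180, 180, 180].

## Interface

Orientations are given as [roll, pitch, yaw] about the fixed x, y, z axes, in that order (R = Rz(yaw) Ry(pitch) Rx(roll)).
In Python, from cell import env, optics, order gives the robot as it stands.
- The arm moves only by the shell command python3 -m creep 'ROWS' [FORCE]. ROWS is JSON, a list of rows, each a list of 7 numbers: the shift along the tool's x, y, z in cm, then the turn, a rotation vector about the tool's x, y, z in rad, then the opening, from 0 (shut) to 1 (fully open). A call has 1 to 20 rows; each row shifts and turns the pose as measured when the row begins, along the tool's axes as they then stand; what a row does not reach is not made up. A row lasts 1/10 s, in which the tool goes at most 50 mm and 8.59 degrees, less where a joint would pass 70% of its speed; a pose out of reach is approached as far as the arm can. A call with a gripper value outside its range is refused whole. The fingers move at their own pace and stop on an object; FORCE is the grip in N (left out, the last holds). Time passes only in rows, so rows that do not move let the fingers close. It gives the time, the measured TCP pose, the force and the opening at its end, in the units of the state.
- env.get_obs(): the state, without advancing time (a new reading comes with each control period).
- optics.read_camera(name): name is "scene" or "top"; returns a dict with "frame" (400x640x3 uint8, blue, green, red), "z_map" (400x640 float32, m along the optical axis (not along the pixel's ray), 0 where there is no reading), "fx", "fy", "cx", "cy" (pixels), "R" (3x3) and "t" (3): a world point X has camera coordinates R X + t. Camera axes: x right, y down, z forward; pixel columns grow to the right and rows downward; lengths in m; the calibration is good to about 2 mm. A picture is of the moment at which its call begins.
- order.sign_off(): hands the job in, once; it reports no verdict.
The state is a dict: "time_s": time; "qpos": joint angles; "joint_velocities": joint speeds; "effort": joint torques, N m; "tool_pos": TCP position; "tool_rot": TCP orientation; "force": force on the tool from outside, world axes, zero at the start; "wrist_torque": the same for the moment, N m; "grip_width": finger opening in m.
Only numpy, scipy, OpenCV 4.12 (cv2) and the standard library are available. Lean on these libraries where they do the work, as an engineer would, in place of code of your own. Each camera call takes 0.05 s, during which the arm holds its last target. There are 200 camera calls.

## Task

Lift the blue sleeve out of the sloping cradle, turn it mouth-down over the empty drying peg until it hangs on the peg's spring leaves, and let go of it there. Then press it down steadily, without slamming it, until its mouth is fully home on the orange seat. Do not let the sleeve touch the bench, and leave the other sleeve, the bottle and the chuck key alone.

Things in the scene. Friction and masses are not known exactly. Their poses are not given: they have to be found in the camera images.
- sleeve: The blue blind-bored sleeve (turned cup-like tube), 120 long, 52 outside diameter, bore 43 diameter, 110 deep, about 0.28 kg. Origin: centre of its closed flat end; z axis runs from there to the open mouth. At the start it lies in the cradle at 45 degrees, closed end up and away from the robot, mouth down towards the robot. Inverted on the peg its z points down.
- sleeve_mouth (a point): Centre of the blue sleeve's open mouth, 120 from its origin along its z axis.
- cradle: Fixed steel cradle, base plate 150 x 70: two rods of 8 diameter, 34 apart, slope up at 45 degrees along its x axis (away from the robot), with a black stop under the sleeve's mouth. The rods lie beneath the sleeve, within its width, so its sides are free to grip from above along the cradle's y. Mouth centre 50 above the bench, closed end's centre 135. Origin under the plate's centre, z up.
- stand: The empty drying stand, fixed: black base 110 x 110 x 12, orange seat disc 62 diameter, orange upright peg 37 diameter with a tapered tip (last 18, to 16 diameter) 111 above the bench. Three steel spring leaves (their form and action: see seat). Origin under the base's centre, z up.
- seat (a point): Centre of the orange seat's top, on the peg's axis, 16 above the bench; a home sleeve's mouth lies on it. The leaves stand out of the peg (to 47 diameter) from 10 to 64 above the seat. A lowered sleeve rests on them with its mouth about 40 to 45 above the seat and stays when released; then it takes a push of roughly 10 to 18 N (most at the start) down to the seat, where it stays.
- peg_tip (a point): Tip of the empty peg, 95 above the seat.
- dry_sleeve: Bystander: a bare aluminium sleeve of the same shape, already upside down on the other, similar stand. Origin at its closed end (on top, 136 above the bench), z down. Do not disturb.
- oil_bottle: Bystander: loose yellow bottle with red cap, 60 diameter, 160 tall, standing. Origin under it.
- chuck_key: Bystander: loose dark steel T-shaped chuck key lying on the bench, about 140 x 120, 16 high. Origin on the bench near the cross-bar, x along the shank.

How it is judged:
By the outcome, as a careful person would: the job done as asked, in the order asked, and still so for the second after the job is handed in, with the robot touching nothing.
It also fails if it takes over 54 s, if anything falls off the work surface, if the arm or the gripper's body presses on something with over 40 N, if the wrist force passes 120 N, or if a joint passes its speed limit or range.

## Working session

There is one attempt and no reset: what is moved stays moved. The work goes in short steps, Python scripts to look and compute and a shell command to move; the robot and the scene stay as the last step left them, time stands still between calls to the robot, and variables do not carry over. Pictures are saved under pics/ and viewed, on a budget of 10 in all, crops included, one or two more only if the job needs it, and the job is handed in when it is done.

```bash
ls; mkdir -p pics; python3 - <<'E'
from cell import env, optics
import cv2, numpy as np
print(env.get_obs())
ims=[]
for n in("scene","top"):
    c=optics.read_camera(n); np.savez(f"{n}0.npz",**c); ims.append(c["frame"])
    cv2.imwrite(f"pics/{n}0.png",c["frame"]); print(n,c["fx"],c["fy"],c["cx"],c["cy"],c["R"],c["t"])
E
```

```text
pics
{'time_s': 0.0, 'qpos': array([-76.25537895,  18.43761036,  -4.01182415,  83.17279534,
         1.29357036,  78.54003908,  -3.26043386]), 'joint_velocities': array([ 0.01708461,  0.10089644,  0.04038121, -0.00540588,  0.01317592,
       -0.07001787,  0.10429162]), 'effort': array([-5.38827971e-04, -4.91289425e+01, -4.04417356e-01, -3.12528098e+01,
       -6.39041117e-02,  4.39449248e-02,  1.57322074e-04]), 'tool_pos': array([0.14550204, 0.63309173, 0.29119575]), 'tool_rot': array([1.79994594e+02, 1.05302109e-01, 7.70608396e+01]), 'force': array([ 0.2573361 , -0.15577611,  0.00251268]), 'wrist_torque': array([-0.01530533, -0.01639647,  0.04367314]), 'grip_width': 0.08699907128030517}
scene 404.1387569183964 404.1387569183964 324.36746338315226 206.34410086633306 [[-0.7912963   0.6113965  -0.00666913]
 [ 0.3859374   0.49097779 -0.78102057]
 [-0.47423885 -0.62059256 -0.62446968]] [ 0.47061405 -0.15999165  1.43584392]
top 434.7526263961279 434.7526263961279 314.76591990086473 197.78412002543658 [[ 0.02854742 -0.99926917  0.0254197 ]
 [-0.98245361 -0.03273779 -0.18361139]
 [ 0.18430939 -0.01973205 -0.98267019]] [-0.00194881  0.64815768  0.94523311]
```

View pics/scene0.png

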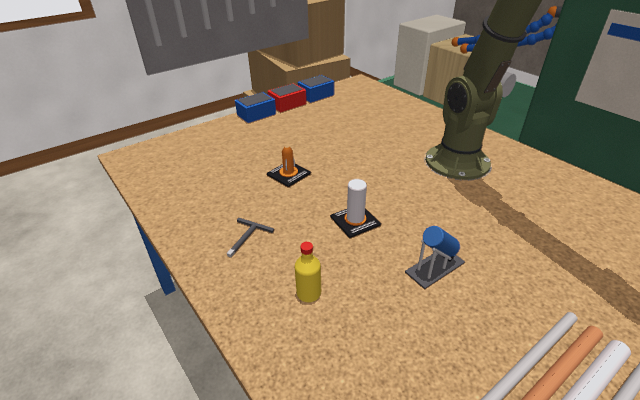

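View pics/top0.png

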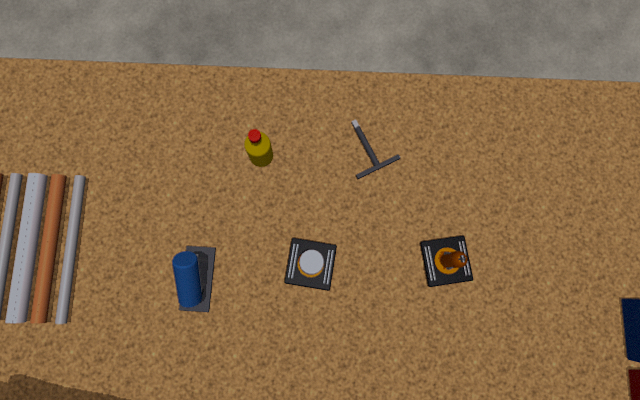

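The scene view shows the blue sleeve in its cradle at about (440,245), the dry sleeve at (357,205), the empty peg at (288,162), the bottle at (308,275) and the key at (250,232). In the top view the blue sleeve is at (188,280), the dry sleeve at (311,263) and the empty peg at (450,260).

```bash
cat > h.py <<'E'
import numpy as np, cv2
from scipy.optimize import least_squares
from scipy.spatial.transform import Rotation as Rt
def cloud(c):
    z=c["z_map"]; v,u=np.mgrid[:400,:640]
    P=np.dstack([(u-c["cx"])/c["fx"]*z,(v-c["cy"])/c["fy"]*z,z])
    return (P-c["t"])@c["R"]          # R^T (P-t)
def blue(c): 
    h=cv2.cvtColor(c["frame"],cv2.COLOR_BGR2HSV); return (abs(h[...,0].astype(int)-107)<12)&(h[...,1]>130)&(h[...,2]>60)&(c["z_map"]>0)
def orange(c):
    h=cv2.cvtColor(c["frame"],cv2.COLOR_BGR2HSV); return (abs(h[...,0].astype(int)-11)<7)&(h[...,1]>190)&(c["z_map"]>0)
E
python3 - <<'E'
from h import *
L={n:dict(np.load(f"{n}0.npz")) for n in("scene","top")}
B=[];O=[]
for n,c in L.items():
    P=cloud(c); 
    for f,A,box in((blue,B,(.3,.9,.1,.5)),(orange,O,(.3,.9,-.5,0))):
        m=cv2.erode(f(c).astype(np.uint8),np.ones((3,3)) if f is blue else np.ones((2,2)))>0
        p=P[m]; k=(p[:,0]>box[0])&(p[:,0]<box[1])&(p[:,1]>box[2])&(p[:,1]<box[3])&(p[:,2]>.005)&(p[:,2]<.25); p=p[k]
        print(n,f.__name__,len(p),np.median(p,0),np.percentile(p,2,axis=0),np.percentile(p,98,axis=0)); A.append(p)
p=np.vstack(B)
# sleeve: params cx,cy,cz(closed), yaw, pitch ; signed distance to capped cylinder
def res(q,p):
    d=np.array([-np.cos(q[3])*np.cos(q[4]),-np.sin(q[3])*np.cos(q[4]),-np.sin(q[4])])
    r=p-q[:3]; a=r@d; rad=np.linalg.norm(r-np.outer(a,d),axis=1)
    dx=abs(a-.06)-.06; dr=rad-.026
    return np.where((dx<0)|(dr<0),np.maximum(dx,dr),np.hypot(dx,dr))
for name,pp in(("both",p),("scene",B[0]),("top",B[1])):
    s=least_squares(res,[*(np.median(pp,0)+[.03,0,.03]),0,np.pi/4],args=(pp,),loss="soft_l1",f_scale=.002)
    q=s.x; d=np.array([-np.cos(q[3])*np.cos(q[4]),-np.sin(q[3])*np.cos(q[4]),-np.sin(q[4])])
    print(name,"closed",q[:3].round(4),"mouth",(q[:3]+.12*d).round(4),"yaw,slope",np.degrees(q[3:]).round(2),"rms",np.sqrt(np.mean(res(q,pp)**2)))
# peg
for n,pp in zip(L,O):
    k=(pp[:,2]>.025)&(pp[:,2]<.12)
    pp=pp[k]
    def rp(q,p=pp):
        rad=.0185-np.clip((p[:,2]-.093)/.018,0,1)*.0105
        return np.hypot(p[:,0]-q[0],p[:,1]-q[1])-rad
    s=least_squares(rp,np.median(pp,0)[:2],loss="soft_l1",f_scale=.002); print(n,"peg",s.x,"rms",np.sqrt(np.mean(rp(s.x)**2)),pp[:,2].max(),len(pp))
# bases: dark pixels around
for n,c in L.items():
    P=cloud(c); g=c["frame"].max(2)
    m=(g<60)&(abs(P[...,2]-.012)<.006)&(P[...,1]<-.1)&(P[...,1]>-.5)&(P[...,0]>.35)&(P[...,0]<.75)
    k=P[m][:,:2]; print(n,len(k), cv2.minAreaRect((k*1000).astype(np.float32)))
E
```

```text
scene blue 519 [0.48852929 0.30551281 0.12556875] [0.4253939  0.2701918  0.06412619] [0.51117816 0.31330127 0.14774484]
scene orange 250 [ 0.52277819 -0.28569932  0.0454207 ] [ 0.49286185 -0.30822806  0.01384537] [ 0.54214785 -0.27176499  0.10505777]
top blue 990 [0.45731026 0.28142772 0.12408324] [0.4025637  0.26423684 0.07197489] [0.50683538 0.30188766 0.15026723]
top orange 270 [ 0.51266993 -0.28764142  0.09073563] [ 0.49984409 -0.31476498  0.01598557] [ 0.53042263 -0.28181272  0.11036844]
both closed [0.4987 0.2856 0.1343] mouth [0.4136 0.2885 0.0498] yaw,slope [-1.94 44.77] rms 0.0011866932904554856
scene closed [0.4982 0.2851 0.1342] mouth [0.4135 0.2883 0.0493] yaw,slope [-2.17 45.02] rms 0.0011632997013078595
top closed [0.4989 0.2865 0.1347] mouth [0.4138 0.2891 0.0501] yaw,slope [-1.74 44.82] rms 0.0011108958397471865
scene peg [ 0.53193883 -0.27442697] rms 0.005424851412561721 0.10804708422178741 155
top peg [ 0.51673828 -0.30035451] rms 0.001105659416026292 0.11312839738412693 247
scene 282 ((616.8507690429688, -241.5122833251953), (341.5373840332031, 133.11538696289062), 29.787946701049805)
top 1130 ((611.582275390625, -242.963134765625), (358.4221496582031, 135.85826110839844), 30.517671585083008)
```

```bash
cat >> h.py <<'E'
def go(target,rpy):   # remaining shift (cm) & rotvec (rad), tool axes
    from cell import env
    o=env.get_obs(); R=Rt.from_euler("xyz",o["tool_rot"],degrees=True); T=Rt.from_euler("xyz",rpy,degrees=True)
    print("t",round(o["time_s"],2),"pos",o["tool_pos"].round(4),"rot",o["tool_rot"].round(2),"F",o["force"].round(2),"w",round(o["grip_width"],4),"q",o["qpos"].round(0))
    print("shift cm",(R.inv().apply(np.array(target)-o["tool_pos"])*100).round(2),"turn",(R.inv()*T).as_rotvec().round(3))
E
python3 - <<'E'
from h import *
L={n:dict(np.load(f"{n}0.npz")) for n in("scene","top")}
for n,c in L.items():
    P=cloud(c); g=c["frame"].max(2)
    m=((g<60)|(c["frame"].std(2)<12))&(abs(P[...,2]-.012)<.005)&(np.hypot(P[...,0]-.517,P[...,1]+.3)<.085)
    k=P[m][:,:2]; print(n,len(k), cv2.minAreaRect((k*1000).astype(np.float32)), k.mean(0))
    p=P[orange(c)]; p=p[(np.hypot(p[:,0]-.517,p[:,1]+.3)<.05)&(p[:,2]>.03)&(p[:,2]<.13)]
    def rp(q):
        rad=.0185-np.clip((p[:,2]-.093)/.018,0,1)*.0105
        return np.hypot(p[:,0]-q[0],p[:,1]-q[1])-rad
    s=least_squares(rp,[.517,-.3],loss="soft_l1",f_scale=.002); print(" peg",s.x,np.sqrt(np.mean(rp(s.x)**2)),len(p)); t=p[p[:,2]>.1]; print(" tip pts",t.mean(0),len(t))
go([.4774,.2863,.30],[180,0,88.05])
E
python3 -m creep '[[-2.3,3.2,0,0,0,-0.05,1],[-2.3,3.2,0,0,0,-0.05,1],[-2.3,3.2,0,0,0,-0.05,1],[-2.3,3.2,0,0,0,-0.04,1],[-2.7,3,0,0,0,0,1],[-2.7,3,0,0,0,0,1],[-2.7,3,0,0,0,0,1],[-2.7,3,0,0,0,0,1]]' 40
python3 -c "
from h import *
go([.4774,.2863,.30],[180,0,88.05])"
```

```text
scene 365 ((519.040771484375, -296.66705322265625), (109.4440689086914, 110.1568603515625), 8.860167503356934) [ 0.52732159 -0.2835684 ]
 peg [ 0.51632757 -0.3009898 ] 0.0021305859044989427 194
 tip pts [ 0.52104843 -0.2931165   0.10488803] 28
top 1386 ((515.6249389648438, -299.5443115234375), (108.07167053222656, 109.64945220947266), 9.681863784790039) [ 0.51416363 -0.29529434]
 peg [ 0.51675792 -0.30036206] 0.0010844816622826653 288
 tip pts [ 0.51589147 -0.29550944  0.10522748] 98
t 0.1 pos [0.1455 0.6331 0.2913] rot [1.7999e+02 1.0000e-01 7.7060e+01] F [ 0.1  -0.94  0.22] w 0.0871 q [-76.  18.  -4.  83.   1.  79.  -3.]
shift cm [-26.37  40.11  -0.82] turn [-0.     0.002 -0.192]
time_s: 0.9
tool_pos: [0.3756, 0.4086, 0.2855]
tool_rot: [-179.6, 0.4, 89.3]
force: [0.5, 0.7, 0.0]
grip_width: 0.087
t 0.9 pos [0.3756 0.4086 0.2855] rot [-179.57    0.37   89.32] F [0.53 0.74 0.  ] w 0.087 q [-55.   7.   6.  97.  -1.  76.  40.]
shift cm [-12.12  10.31  -1.45] turn [-0.007  0.006  0.022]
```

```bash
python3 -m creep '[[-3.2,2.7,-0.5,0,0,0.02,1],[-3.2,2.7,-0.5,0,0,0,1],[-3.2,2.7,-0.4,0,0,0,1],[-2.4,2.1,0,0,0,0,1],[0,0,0,0,0,0,1]]'
python3 -c "
from h import *
go([.4774,.2863,.30],[180,0,88.05])"
```

```text
time_s: 1.4
tool_pos: [0.4817, 0.2729, 0.2981]
tool_rot: [-179.6, 0.7, 87.5]
force: [-0.3, -0.0, 0.0]
grip_width: 0.087
t 1.4 pos [0.4817 0.2729 0.2981] rot [-179.59    0.66   87.5 ] F [-0.28 -0.02  0.03] w 0.087 q [-45.   7.  13.  97.  -1.  78.  56.]
shift cm [ 1.31 -0.49 -0.2 ] turn [-0.007  0.012 -0.01 ]
```

```bash
python3 -m creep '[[1.3,-0.5,1,-0.007,0.012,-0.01,1],[0,0,2,0,0,0,1],[0,0,2,0,0,0,1],[0,0,0,0,0,0,1]]'
python3 - <<'E'
from h import *
from cell import optics
go([.4774,.2863,.164],[180,0,88.05])
a=optics.read_camera("top")["frame"][180:380,80:320]; b=optics.read_camera("scene")["frame"][150:320,340:540]
cv2.imwrite("pics/a1.png",np.hstack([cv2.resize(a,(400,333)),cv2.resize(b,(392,333))]))
E
```

```text
time_s: 1.8
tool_pos: [0.4764, 0.2864, 0.2459]
tool_rot: [-179.9, -0.1, 87.9]
force: [-0.5, -0.6, -0.5]
grip_width: 0.0867
t 1.8 pos [0.4764 0.2864 0.2459] rot [-1.7991e+02 -9.0000e-02  8.7930e+01] F [-0.5  -0.56 -0.54] w 0.0867 q [-45.   9.  13. 101.  -2.  71.  56.]
shift cm [-0.02  0.11  8.19] turn [-0.002 -0.002 -0.002]
```

View pics/a1.png

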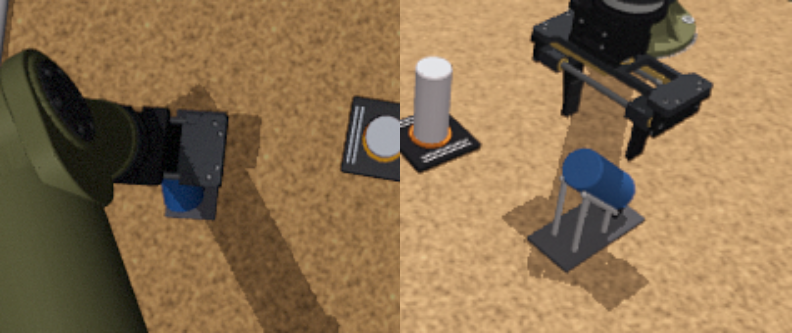

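The right half shows the open fingers, at about (570,95) and (635,145), straddling the sleeve at (597,180). The jaws run across its axis, so I can descend.

```bash
python3 -m creep '[[0,0.1,2,0,0,0,1],[0,0,2,0,0,0,1],[0,0,1.5,0,0,0,1],[0,0,1.2,0,0,0,1],[0,0,0.8,0,0,0,1],[0,0,0,0,0,0,1]]'
python3 -c "
from h import *
go([.4774,.2863,.164],[180,0,88.05])"
```

```text
time_s: 2.5
tool_pos: [0.4818, 0.2909, 0.1774]
tool_rot: [179.4, -0.7, 88.0]
force: [-0.6, -0.2, 0.5]
grip_width: 0.0866
t 2.5 pos [0.4818 0.2909 0.1774] rot [179.4   -0.65  88.04] F [-0.63 -0.17  0.55] w 0.0866 q [-45.  12.  13. 105.  -3.  62.  57.]
shift cm [-0.49 -0.44  1.33] turn [ 0.01  -0.011 -0.   ]
```

```bash
python3 -m creep '[[-0.5,-0.4,0.8,0.01,-0.01,0,1],[0,0,0.5,0,0,0,1],[0,0,0,0,0,0,1]]'
python3 -c "
from h import *
go([.4774,.2863,.164],[180,0,88.05])"
```

```text
time_s: 2.8
tool_pos: [0.4781, 0.2861, 0.1646]
tool_rot: [179.9, -0.1, 88.0]
force: [0.5, -0.6, 0.1]
grip_width: 0.0868
t 2.8 pos [0.4781 0.2861 0.1646] rot [ 1.7993e+02 -1.0000e-01  8.8030e+01] F [ 0.51 -0.56  0.11] w 0.0868 q [-45.  13.  13. 106.  -3.  62.  57.]
shift cm [ 0.02 -0.07  0.06] turn [ 0.001 -0.002 -0.   ]
```

```bash
python3 -m creep '[[0,0,0,0,0,0,0.62],[0,0,0,0,0,0,0.5],[0,0,0,0,0,0,0.4],[0,0,0,0,0,0,0.3],[0,0,0,0,0,0,0.3],[0,0,0,0,0,0,0.3]]' 45
python3 -c "
from h import *
go([.4774,.2863,.164],[180,0,88.05])"
```

```text
time_s: 3.4
tool_pos: [0.4787, 0.2858, 0.1658]
tool_rot: [179.9, -0.1, 88.0]
force: [-0.1, -1.8, 1.6]
grip_width: 0.0516
t 3.4 pos [0.4787 0.2858 0.1658] rot [ 1.7986e+02 -1.2000e-01  8.8010e+01] F [-0.08 -1.76  1.56] w 0.0516 q [-45.  13.  13. 106.  -3.  62.  57.]
shift cm [ 0.04 -0.13  0.18] turn [ 0.002 -0.002 -0.001]
```

```bash
python3 -m creep '[[0,0,-0.6,0,0,0,0.3],[0,0,-1,0,0,0,0.3],[0,0,-1.5,0,0,0,0.3],[0,0,-2,0,0,0,0.3],[0,0,-2.5,0,0,0,0.3],[0,0,-3,0,0,0,0.3],[0,0,-3,0,0,0,0.3],[0,0,-3,0,0,0,0.3],[0,0,-3,0,0,0,0.3],[0,0,-2,0,0,0,0.3],[0,0,-1,0,0,0,0.3],[0,0,0,0,0,0,0.3]]'
python3 - <<'E'
from h import *
from cell import optics
go([.45,0,.40],[180,0,74])
a=optics.read_camera("top")["frame"]; b=optics.read_camera("scene")["frame"][60:340,260:580]
cv2.imwrite("pics/a2.png",cv2.resize(b,(640,560)))
E
```

```text
time_s: 4.6
tool_pos: [0.4755, 0.2854, 0.4026]
tool_rot: [-179.9, -0.1, 88.1]
force: [-0.0, 0.1, -3.2]
grip_width: 0.0516
t 4.6 pos [0.4755 0.2854 0.4026] rot [-1.7992e+02 -9.0000e-02  8.8080e+01] F [-0.03  0.11 -3.23] w 0.0516 q [-46.   5.  13.  87.  -1.  88.  55.]
shift cm [-28.61  -1.59   0.22] turn [-0.002 -0.001  0.246]
```

View pics/a2.png

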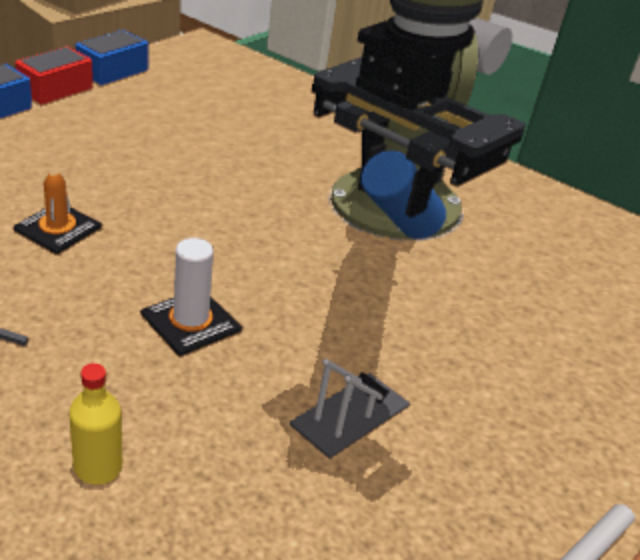

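The picture shows the sleeve clear of the cradle and firmly in the jaws at about (400,195), and the wrist force agrees at 3.2 N. Next I carry it across, high over the dry sleeve, and tilt it upright.

```bash
cat >> h.py <<'E'
R_g=Rt.from_euler("xyz",[179.86,-.12,88.01],degrees=True); t_g=np.array([.4787,.2858,.1658])
MOUTH=R_g.inv().apply(np.array([.4136,.2885,.0498])-t_g); CLOSED=R_g.inv().apply(np.array([.4987,.2856,.1343])-t_g)
PEG=np.array([.5167,-.3005])
T_RPY=[135,0,60]
def peg_target(h,peg=PEG,rpy=T_RPY,m=None):
    m=MOUTH if m is None else m
    return np.array([*peg,h])-Rt.from_euler("xyz",rpy,degrees=True).apply(m)
E
python3 -m creep '[[-2,0.2,0,0,0,0.04,0.3],[-3,0.2,0,0,0,0.05,0.3],[-3.5,0.2,0,0,0,0.05,0.3],[-4,0,0,0,0,0.05,0.3],[-4,0,0,0,0,0.05,0.3],[-4,0,0,0,0,0.05,0.3],[-4,0,0,0,0,0.05,0.3],[-4,0,0,0,0,0.05,0.3],[-4,0,0,0,0,0.05,0.3],[-3,0,0,0,0,0.05,0.3],[-2,0,0,0,0,0,0.3],[0,0,0,0,0,0,0.3]]'
python3 -c "
from h import *
print(MOUTH,CLOSED,peg_target(.2)); go(peg_target(.22),T_RPY)"
```

```text
time_s: 5.9
tool_pos: [0.3637, -0.0924, 0.3844]
tool_rot: [-178.6, 1.6, 57.9]
force: [0.3, -0.3, -3.9]
grip_width: 0.0517
[ 0.00019482 -0.06543774  0.11584111] [0.00042865 0.01991785 0.03154973] [ 0.48573696 -0.28284844  0.32818351]
t 5.9 pos [ 0.3637 -0.0924  0.3844] rot [-178.64    1.61   57.94] F [ 0.3  -0.28 -3.95] w 0.0517 q [ -7. -17.  13. 108.   5.  91.  63.]
shift cm [-9.56 20.54  3.4 ] turn [-0.81   0.041 -0.024]
```

```bash
python3 -m creep '[[-0.5,3,0,0,0.02,0,0.3],[-1,3,0,0,0.02,0,0.3],[-1,3,0,-0.08,0,0,0.3],[-1,2.5,0,-0.1,0,0,0.3],[-1,2.5,0,-0.1,0,0,0.3],[-1,1.5,0,-0.1,0,0,0.3],[0,0,0,0,0,0,0.3]]'
python3 -c "
from h import *
go(peg_target(.22),T_RPY)"
```

```text
time_s: 6.6
tool_pos: [0.4647, -0.2244, 0.3809]
tool_rot: [159.8, -0.5, 57.6]
force: [-1.1, 0.8, -4.7]
grip_width: 0.0517
t 6.6 pos [ 0.4647 -0.2244  0.3809] rot [159.77  -0.5   57.57] F [-1.15  0.76 -4.73] w 0.0517 q [ -4. -14.  20. 108.  11.  66.  72.]
shift cm [-3.83  3.49  4.74] turn [-0.432  0.016 -0.041]
```

```bash
python3 -m creep '[[-1,0.5,0,-0.1,0,-0.01,0.3],[-1,0.5,0,-0.1,0,-0.01,0.3],[-1,0.5,0,-0.1,0,-0.01,0.3],[-0.5,0.5,0,-0.09,0,0,0.3],[0,0,0,0,0,0,0.3]]'
python3 -c "
from h import *
go(peg_target(.2),T_RPY)"
```

```text
time_s: 7.1
tool_pos: [0.4726, -0.247, 0.3841]
tool_rot: [147.0, -0.7, 59.0]
force: [-0.4, -1.4, -2.9]
grip_width: 0.0517
t 7.1 pos [ 0.4726 -0.247   0.3841] rot [147.01  -0.74  58.97] F [-0.41 -1.36 -2.94] w 0.0517 q [ 30. -17.  -6. 114.   2.  50.  82.]
shift cm [-2.46 -0.54  6.28] turn [-0.21   0.001 -0.022]
```

```bash
python3 -m creep '[[-0.8,0,2,0,0,-0.01,0.3],[-0.8,0,2,-0.05,0,-0.01,0.3],[-0.6,0,1,-0.08,0,0,0.3],[0,0,0,-0.08,0,0,0.3],[0,0,0,0,0,0,0.3]]'
python3 -c "
from h import *
go(peg_target(.18),T_RPY)"
```

```text
time_s: 7.6
tool_pos: [0.4875, -0.2743, 0.3323]
tool_rot: [136.4, -0.5, 60.3]
force: [-1.1, -0.1, -3.7]
grip_width: 0.0517
t 7.6 pos [ 0.4875 -0.2743  0.3323] rot [136.37  -0.52  60.33] F [-1.11 -0.14 -3.71] w 0.0517 q [ 35. -17.  -8. 124.  -1.  30.  87.]
shift cm [-0.85 -1.47  1.92] turn [-0.024 -0.011 -0.002]
```

The forward tilt puts joint 2 on its range end at about -17. I'll fit a quick arm model to the logged poses and use it to choose a heading (free about the vertical) that reaches.

```bash
cat > kin.py <<'E'
import numpy as np, itertools
from scipy.optimize import least_squares
from scipy.spatial.transform import Rotation as Rt
D=[([.1455,.6331,.2912],[179.995,.105,77.06],[-76.255,18.438,-4.012,83.173,1.294,78.54,-3.26]),
([.3756,.4086,.2855],[-179.57,.37,89.32],[-55,7,6,97,-1,76,40]),([.4817,.2729,.2981],[-179.59,.66,87.5],[-45,7,13,97,-1,78,56]),
([.4764,.2864,.2459],[-179.91,-.09,87.93],[-45,9,13,101,-2,71,56]),([.4781,.2861,.1646],[179.93,-.1,88.03],[-45,13,13,106,-3,62,57]),
([.4755,.2854,.4026],[-179.92,-.09,88.08],[-46,5,13,87,-1,88,55]),([.3637,-.0924,.3844],[-178.64,1.61,57.94],[-7,-17,13,108,5,91,63]),
([.4647,-.2244,.3809],[159.77,-.5,57.57],[-4,-14,20,108,11,66,72]),([.4726,-.247,.3841],[147.01,-.74,58.97],[30,-17,-6,114,2,50,82]),
([.4875,-.2743,.3323],[136.37,-.52,60.33],[35,-17,-8,124,-1,30,87])]
def fk(q,p,s):
    q=np.radians(q)*np.array(s); h,L1,a1,a3,L2,a4,L3,o7=p
    R=Rt.identity(); x=np.zeros(3)
    for ax,ang,t in(("z",q[0],(0,0,h)),("y",q[1],(0,0,L1)),("z",q[2],(a1,0,0)),("y",q[3],(a3,0,L2)),("z",q[4],(0,0,0)),("y",q[5],(a4,0,L3)),("z",q[6]+o7,(0,0,0))):
        R=R*Rt.from_euler(ax,ang); x=x+R.apply(t)
    return x,R
def res(p,s): 
    r=[]
    for x,e,q in D:
        X,R=fk(q,p,s); r+=[*(X-x),*(.1*(Rt.from_euler("xyz",e,degrees=True).inv()*R).as_rotvec())]
    return r
P0=[.3,.35,.05,.05,.4,.08,.2,0]
LO=np.array([-163.93,-17.29,-79.2,3.27,-89.18,5.43,-154.24]);HI=np.array([163.93,119.83,71.16,140.29,269.18,117.66,154.24])
def ik(x,rpy,p,s,q0):
    T=Rt.from_euler("xyz",rpy,degrees=True)
    def f(q):
        X,R=fk(q,p,s); return [*(X-x)*10,*(R.inv()*T).as_rotvec(),*(np.array(q)-q0)*1e-5]
    return least_squares(f,np.clip(q0,LO+1,HI-1),bounds=(LO,HI))
E
python3 - <<'E'
from kin import *
from h import peg_target
best=None
for s in itertools.product([-1,1],repeat=3):
  for o in(0,np.pi):
    sg=[-1,1,s[0],1,s[1],1,s[2]]; P0[7]=o
    r=least_squares(res,P0,args=(sg,),max_nfev=30)
    if best is None or r.cost<best[0]: best=(r.cost,r.x,sg)
print(best, np.abs(np.array(res(best[1],best[2])).reshape(-1,6)).max(0))
np.savez("kin.npz",p=best[1],s=best[2])
p,s=best[1:]
rng=np.random.default_rng(0)
for yaw in range(-180,180,30):
  out=[]
  for hgt in(.20,.06):
    b=None
    for k in range(12):
        r=ik(peg_target(hgt,rpy=[135,0,yaw]),[135,0,yaw],p,s,rng.uniform(LO,HI)*.7 if k else np.array([30,10,0,100,0,60,60.]))
        if b is None or r.cost<b.cost: b=r
        if b.cost<1e-5: break
    out.append((round(b.cost,5),b.x.round(0).astype(int).tolist()))
  print(yaw,out)
E
```

```text
(np.float64(0.0034431829893108532), array([ 2.51457835e-01,  4.75627421e-01,  1.77086890e-03,  9.81890351e-04,
        5.12061671e-01, -1.18282686e-03,  3.06329332e-01,  3.14172619e+00]), [-1, 1, -1, 1, -1, 1, -1]) [0.02509038 0.02766777 0.00700719 0.00132831 0.00149873 0.00188501]
-180 [(np.float64(0.0), [70, 37, -37, 70, -16, 106, -148]), (np.float64(0.0), [27, 42, 31, 77, -43, 107, -119])]
-150 [(np.float64(0.00367), [61, 44, -42, 59, 0, 118, -131]), (np.float64(0.0), [65, 56, -52, 64, 12, 112, -134])]
-120 [(np.float64(0.02289), [30, 37, 0, 58, 0, 118, -90]), (np.float64(0.0), [24, 50, 12, 58, -6, 118, -85])]
-90 [(np.float64(0.00342), [-1, 44, 43, 59, 0, 118, -48]), (np.float64(0.0), [5, 49, 30, 64, 1, 111, -56])]
-60 [(np.float64(0.0), [-2, 34, 24, 70, 22, 107, -37]), (np.float64(0.0), [-4, 40, 26, 78, 17, 95, -42])]
-30 [(np.float64(0.0), [1, 19, 8, 88, 39, 91, -27]), (np.float64(0.0), [-5, 27, 15, 96, 36, 79, -34])]
0 [(np.float64(0.0), [13, 4, -8, 106, 48, 72, -12]), (np.float64(0.0), [6, 13, 0, 114, 53, 61, -25])]
30 [(np.float64(0.0), [31, -11, -17, 120, 42, 45, 19]), (np.float64(0.0), [21, 0, -9, 129, 64, 36, -7])]
60 [(np.float64(3e-05), [30, -17, 0, 125, -1, 27, 91]), (np.float64(0.0), [22, -7, 8, 135, 7, 6, 84])]
90 [(np.float64(0.0), [3, -14, 40, 120, -33, 41, 154]), (np.float64(0.00876), [-32, -12, 71, 130, -30, 21, 154])]
120 [(np.float64(0.03297), [114, 27, -79, 98, -11, 69, 154]), (np.float64(0.0), [52, 13, 4, 114, -54, 62, -154])]
150 [(np.float64(0.0), [55, 19, -3, 88, -40, 93, -152]), (np.float64(0.0), [41, 27, 15, 95, -46, 86, -138])]
```

The model says yaw 0 (tool pointing down towards -y) sits mid-range all the way down. I'll turn the sleeve about the vertical to that heading, 9 cm above the peg tip.

```bash
sed -i 's/^T_RPY=.*/T_RPY=[135,0,0]/' h.py; python3 -m creep '[[0,0,0,0,-0.04,0.04,0.3],[0,0,0,0,-0.06,0.06,0.3],[0,0,0,0,-0.07,0.07,0.3],[0,0,0,0,-0.07,0.07,0.3],[0,0,0,0,-0.07,0.07,0.3],[0,0,0,0,-0.07,0.07,0.3],[0,0,0,0,0,0,0.3]]'
python3 -c "
from h import *
go(peg_target(.19),T_RPY)"
```

```text
time_s: 8.3
tool_pos: [0.49, -0.2636, 0.3341]
tool_rot: [137.5, 0.4, 28.5]
force: [0.8, -0.0, -3.0]
grip_width: 0.0514
t 8.3 pos [ 0.49   -0.2636  0.3341] rot [137.55   0.38  28.51] F [ 0.82 -0.02 -2.96] w 0.0514 q [ 58. -13. -43. 117.  31.  47.  26.]
shift cm [ 2.28 -0.05  2.09] turn [-0.042 -0.339  0.364]
```

```bash
python3 -m creep '[[0.4,0,0,0,-0.07,0.07,0.3],[0.4,0,0,0,-0.07,0.07,0.3],[0.4,0,0.3,-0.01,-0.07,0.07,0.3],[0.4,0,0.3,-0.01,-0.07,0.07,0.3],[0.3,0,0.3,-0.01,-0.05,0.06,0.3],[0,0,0,0,0,0,0.3]]'
python3 -c "
from h import *
go(peg_target(.17),T_RPY)"
```

```text
time_s: 8.9
tool_pos: [0.5109, -0.2608, 0.3286]
tool_rot: [135.7, 1.1, 0.7]
force: [0.6, 0.5, -4.0]
grip_width: 0.0511
t 8.9 pos [ 0.5109 -0.2608  0.3286] rot [135.72   1.14   0.71] F [ 0.55  0.52 -3.96] w 0.0511 q [ 56.   9. -57. 104.  53.  79. -15.]
shift cm [ 0.62 -1.82  2.46] turn [-0.013  0.005  0.023]
```

```bash
python3 -m creep '[[0.3,-0.9,1.2,-0.013,0.005,0.02,0.3],[0.3,-0.9,1.2,0,0,0,0.3],[0,0,0,0,0,0,0.3],[0,0,0,0,0,0,0.3]]'
cat >> h.py <<'E'
def sdf(q,p):   # q: closed x,y,z, tilt x,y of upward axis
    u=np.array([q[3],q[4],1]);u/=np.linalg.norm(u); r=p-q[:3]; a=-(r@u); rad=np.linalg.norm(r+np.outer(a,u),axis=1)
    dx=abs(a-.06)-.06; dr=rad-.026
    return np.where((dx<0)|(dr<0),np.maximum(dx,dr),np.hypot(dx,dr))
def sleeve(view=None,crop=None):
    from cell import optics,env
    o=env.get_obs(); A=Rt.from_euler("xyz",o["tool_rot"],degrees=True); C=o["tool_pos"]+A.apply(CLOSED); Mo=o["tool_pos"]+A.apply(MOUTH)
    print("expect closed",C.round(4),"mouth",Mo.round(4))
    al=[]
    for n in("scene","top"):
        c=optics.read_camera(n); P=cloud(c); m=cv2.erode(blue(c).astype(np.uint8),np.ones((3,3)))>0
        p=P[m]; p=p[np.linalg.norm(p-(C+Mo)/2,axis=1)<.12]; print(n,len(p)); al.append(p)
        if view and n=="scene": x,y,w,h=crop; cv2.imwrite(view,cv2.resize(c["frame"][y:y+h,x:x+w],(640,640*h//w)))
    for n,p in zip(("both","scene","top"),[np.vstack(al)]+al):
        if len(p)<80: continue
        s=least_squares(sdf,[*C,0,0],args=(p,),loss="soft_l1",f_scale=.002); u=np.array([s.x[3],s.x[4],1]);u/=np.linalg.norm(u)
        print(n,"closed",s.x[:3].round(4),"mouth",(s.x[:3]-.12*u).round(4),"tilt deg",np.degrees(s.x[3:]).round(1),"rms",np.sqrt(np.mean(sdf(s.x,p)**2)).round(4))
E
python3 -c "
from h import *
go(peg_target(.14),T_RPY); sleeve('pics/a3.png',(200,30,200,180))"
```

```text
time_s: 9.3
tool_pos: [0.5177, -0.2634, 0.2973]
tool_rot: [135.2, 0.4, 0.6]
force: [0.6, -0.9, -2.3]
grip_width: 0.0515
t 9.3 pos [ 0.5177 -0.2634  0.2973] rot [135.21   0.45   0.58] F [ 0.6  -0.91 -2.28] w 0.0515 q [ 55.  12. -57. 106.  57.  78. -19.]
shift cm [-0.1  -1.95  2.17] turn [-0.004 -0.002  0.013]
expect closed [ 0.5184 -0.2997  0.2889] mouth [ 0.5173 -0.2986  0.1689]
scene 279
top 268
both closed [ 0.5189 -0.2991  0.2894] mouth [ 0.5163 -0.2979  0.1695] tilt deg [ 1.2 -0.6] rms 0.0017
scene closed [ 0.5192 -0.2992  0.2889] mouth [ 0.516  -0.2978  0.1689] tilt deg [ 1.5 -0.6] rms 0.002
top closed [ 0.5224 -0.3     0.2894] mouth [ 0.52   -0.2979  0.1695] tilt deg [ 1.2 -1. ] rms 0.0013
```

View pics/a3.png

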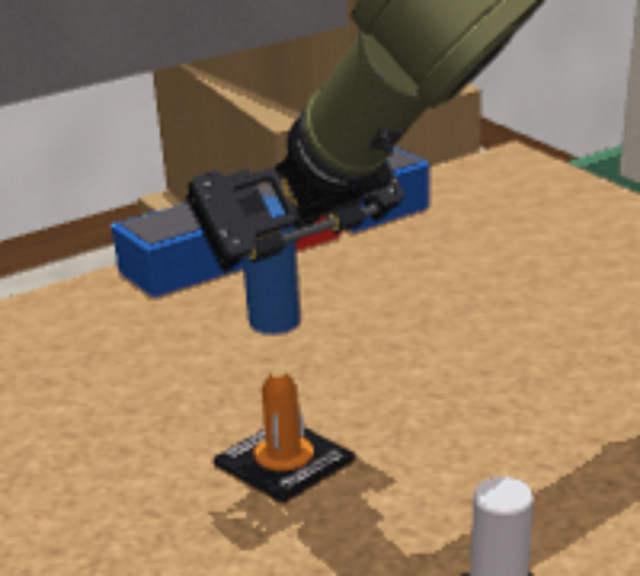

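The sleeve at (273,290) is upright above the peg at (282,415). The vision fit agrees with the expected pose within about 1 mm. I'll correct the 2 mm sideways error and lower in steps.

```bash
python3 -m creep '[[-0.1,-0.9,1.1,-0.004,-0.002,0.013,0.3],[0,-1,1,0,0,0,0.3],[0,0,0,0,0,0,0.3]]'
python3 -c "
from h import *
go(peg_target(.125),T_RPY)"
```

```text
time_s: 9.7
tool_pos: [0.5169, -0.2656, 0.2713]
tool_rot: [134.8, -0.2, -0.1]
force: [-1.3, -0.2, -3.2]
grip_width: 0.0518
t 9.7 pos [ 0.5169 -0.2656  0.2713] rot [ 1.3479e+02 -2.4000e-01 -1.2000e-01] F [-1.29 -0.24 -3.16] w 0.0518 q [ 54.  14. -56. 108.  59.  77. -23.]
shift cm [-0.04 -1.34  1.22] turn [ 0.004 -0.001 -0.004]
```

```bash
python3 -m creep '[[0,-0.75,0.65,0.004,0,-0.004,0.3],[0,-0.7,0.65,0,0,0,0.3],[0,-0.35,0.35,0,0,0,0.3],[0,-0.35,0.35,0,0,0,0.3],[0,0,0,0,0,0,0.3]]'
python3 -c "
from h import *
go(peg_target(.105),T_RPY)"
```

```text
time_s: 10.2
tool_pos: [0.5174, -0.2648, 0.2405]
tool_rot: [135.0, -0.1, 0.1]
force: [-0.7, -0.3, -2.8]
grip_width: 0.0519
t 10.2 pos [ 0.5174 -0.2648  0.2405] rot [ 1.3501e+02 -1.0000e-01  1.0000e-01] F [-0.66 -0.28 -2.78] w 0.0519 q [ 52.  17. -56. 109.  62.  76. -27.]
shift cm [-0.09 -0.51  0.52] turn [-0.    -0.002 -0.   ]
```

```bash
python3 -m creep '[[-0.05,-0.4,0.4,0,0,0,0.3],[0,-0.4,0.4,0,0,0,0.3],[0,-0.3,0.3,0,0,0,0.3],[0,0,0,0,0,0,0.3]]'
python3 -c "
from h import *
go(peg_target(.085),T_RPY); sleeve('pics/a4.png',(240,80,100,110))"
```

```text
time_s: 10.6
tool_pos: [0.5173, -0.2648, 0.224]
tool_rot: [135.0, -0.1, 0.1]
force: [-0.1, -0.1, -3.6]
grip_width: 0.0515
t 10.6 pos [ 0.5173 -0.2648  0.224 ] rot [ 1.35e+02 -1.50e-01  1.10e-01] F [-0.15 -0.14 -3.62] w 0.0515 q [ 52.  18. -55. 110.  63.  76. -29.]
shift cm [-0.08 -0.76  0.77] turn [ 0.    -0.003 -0.   ]
expect closed [ 0.5178 -0.3012  0.2158] mouth [ 0.5178 -0.3005  0.0958]
scene 233
top 230
both closed [ 0.5174 -0.2997  0.2165] mouth [ 0.5176 -0.3005  0.0965] tilt deg [-0.1  0.4] rms 0.0018
scene closed [ 0.5178 -0.3001  0.2153] mouth [ 0.5174 -0.3003  0.0953] tilt deg [0.2 0.1] rms 0.0021
top closed [ 0.523  -0.3033  0.2166] mouth [ 0.522  -0.3025  0.0966] tilt deg [ 0.5 -0.4] rms 0.0013
```

View pics/a4.png

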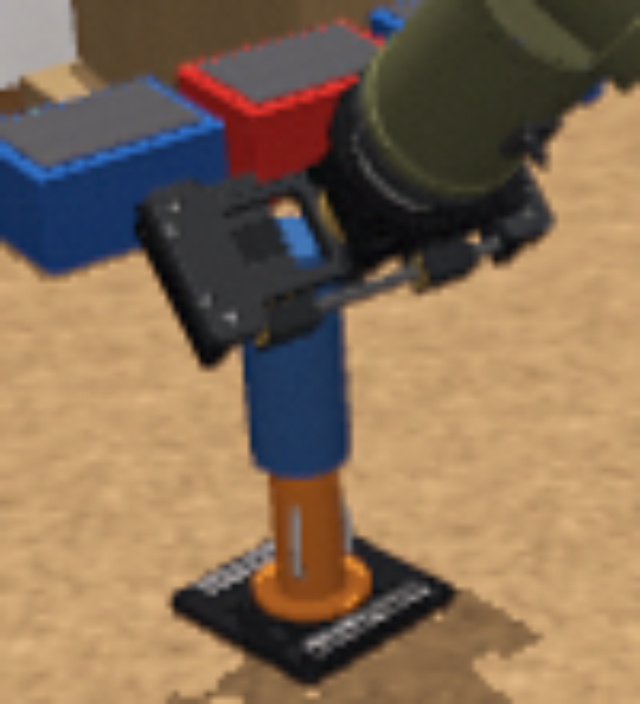

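The mouth at (300,470) now surrounds the peg, roughly centred over it, and no side force shows. I'll lower onto the leaves in small steps while watching Fz.

```bash
python3 -m creep '[[-0.07,-0.4,0.4,0,0,0,0.3],[0,-0.4,0.4,0,0,0,0.3],[0,-0.3,0.3,0,0,0,0.3],[0,-0.3,0.3,0,0,0,0.3],[0,0,0,0,0,0,0.3]]'
python3 -c "
from h import *
go(peg_target(.060),T_RPY)"
```

```text
time_s: 11.2
tool_pos: [0.5171, -0.265, 0.2036]
tool_rot: [134.9, -0.3, 0.1]
force: [-0.3, -0.6, -3.0]
grip_width: 0.0516
t 11.2 pos [ 0.5171 -0.265   0.2036] rot [ 1.3495e+02 -2.5000e-01  1.1000e-01] F [-0.26 -0.58 -3.04] w 0.0516 q [ 51.  20. -54. 111.  65.  75. -31.]
shift cm [-0.07 -1.1   1.08] turn [ 0.001 -0.004 -0.002]
```

```bash
python3 -m creep '[[-0.05,-0.4,0.4,0,0,0,0.3],[0,-0.3,0.3,0,0,0,0.3],[0,-0.2,0.2,0,0,0,0.3],[0,0,0,0,0,0,0.3]]'
python3 -c "
from h import *
go(peg_target(.060),T_RPY)"
python3 -m creep '[[0,-0.1,0.1,0,0,0,0.3],[0,-0.1,0.1,0,0,0,0.3]]'
```

```text
time_s: 11.6
tool_pos: [0.5161, -0.2654, 0.1898]
tool_rot: [134.9, -0.2, 0.1]
force: [-1.3, -0.3, -3.0]
grip_width: 0.0514
t 11.6 pos [ 0.5161 -0.2654  0.1898] rot [ 1.349e+02 -1.800e-01  5.000e-02] F [-1.25 -0.28 -2.96] w 0.0514 q [ 50.  21. -54. 112.  66.  75. -33.]
shift cm [ 0.04 -0.15  0.08] turn [ 0.002 -0.003 -0.002]
time_s: 11.8
tool_pos: [0.5159, -0.2659, 0.1875]
tool_rot: [134.8, -0.2, -0.0]
force: [-0.9, 0.7, -0.4]
grip_width: 0.0517
```

Fz rose from -3 to -0.4, so the leaves are taking the weight, with the mouth about 43 mm above the seat.

```bash
python3 -m creep '[[0,-0.06,0.06,0,0,0,0.3],[0,0,0,0,0,0,0.3]]'
python3 -m creep '[[0,0,0,0,0,0,0.65],[0,0,0,0,0,0,0.8],[0,0,0,0,0,0,1],[0,0,0,0,0,0,1],[0,0,0,0,0,0,1]]'
python3 -c "
from h import *
go(peg_target(.060),T_RPY); sleeve('pics/a5.png',(240,80,100,110))"
```

```text
time_s: 12.0
tool_pos: [0.5159, -0.266, 0.1872]
tool_rot: [134.7, -0.2, -0.0]
force: [-1.1, 0.3, -1.5]
grip_width: 0.0518
time_s: 12.5
tool_pos: [0.5184, -0.2661, 0.1894]
tool_rot: [134.6, -0.5, 0.1]
force: [0.4, -0.3, -0.3]
grip_width: 0.0805
t 12.5 pos [ 0.5184 -0.2661  0.1894] rot [ 1.346e+02 -4.900e-01  1.200e-01] F [ 0.39 -0.26 -0.29] w 0.0805 q [ 50.  22. -53. 112.  67.  75. -33.]
shift cm [-0.19 -0.18 -0.  ] turn [ 0.007 -0.008 -0.005]
expect closed [ 0.519  -0.3026  0.1815] mouth [ 0.5198 -0.3027  0.0615]
scene 245
top 200
both closed [ 0.5184 -0.3006  0.1792] mouth [ 0.5155 -0.3015  0.0592] tilt deg [1.4 0.4] rms 0.0019
scene closed [ 0.5181 -0.3007  0.1785] mouth [ 0.5157 -0.3014  0.0585] tilt deg [1.2 0.3] rms 0.0021
top closed [ 0.5229 -0.3002  0.1792] mouth [ 0.5192 -0.2997  0.0593] tilt deg [ 1.8 -0.2] rms 0.0015
```

View pics/a5.png

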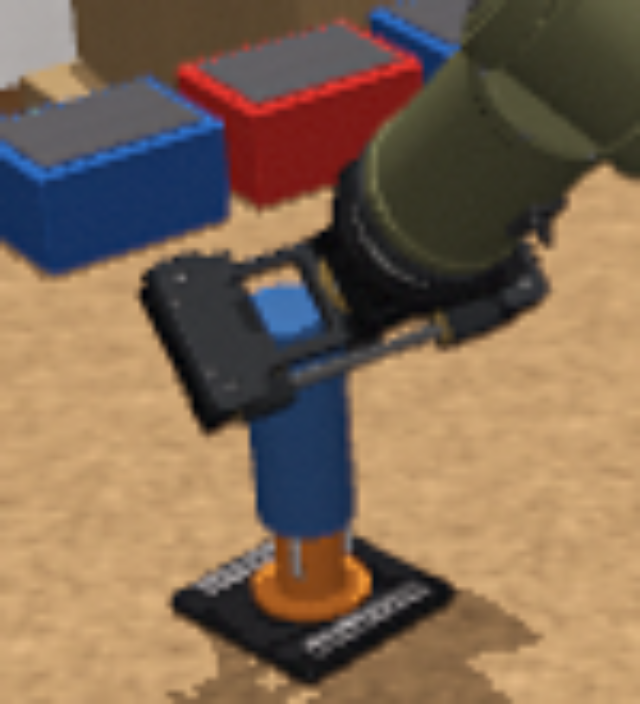

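The sleeve hangs released on the leaves, with its mouth at (305,525) above the seat at (312,590). The fit puts the mouth about 43 mm above the seat, and the force is near zero. I'll back straight out along the fingers.

```bash
python3 -m creep '[[-0.1,0,-0.5,0,0,0,1],[0,0,-1,0,0,0,1],[0,0,-1.5,0,0,0,1],[0,0,-2,0,0,0,1],[0,0,-2.5,0,0,0,1],[0,0,-3,0,0,0,1],[0,0,0,0,0,0,1]]'
python3 -c "
from h import *
go([.5167,-.3005,.30],[180,0,0])"
```

```text
time_s: 13.3
tool_pos: [0.5169, -0.1838, 0.2695]
tool_rot: [134.6, -0.6, 0.3]
force: [0.0, 0.3, 0.6]
grip_width: 0.0874
t 13.3 pos [ 0.5169 -0.1838  0.2695] rot [134.63  -0.58   0.31] F [0.04 0.3  0.62] w 0.0874 q [ 47.  15. -59. 109.  57.  83. -30.]
shift cm [-0.05 10.37  6.16] turn [ 0.792 -0.012  0.001]
```

```bash
python3 -m creep '[[0,1.5,-1.5,0,0,0,0.6],[0,1.5,-1.5,0,0,0,0.3],[0,1.5,-1.5,0.1,0,0,0],[0,0.5,-0.5,0.12,0,0,0],[0,0.5,0,0.12,0,0,0],[0,1,0,0.12,0,0,0],[0,1,0,0.12,0,0,0],[0,1,0,0.12,0,0,0],[0,0,0,0,0,0,0]]'
python3 -c "
from h import *
go([.5167,-.3005,.30],[180,0,0])"
```

```text
time_s: 14.2
tool_pos: [0.5157, -0.215, 0.3556]
tool_rot: [175.8, -0.6, 0.8]
force: [0.3, -0.8, 0.9]
grip_width: 0.0229
t 14.2 pos [ 0.5157 -0.215   0.3556] rot [175.85  -0.6    0.8 ] F [ 0.33 -0.82  0.85] w 0.0229 q [ 70.  10. -59.  91.  13.  83.  11.]
shift cm [-0.08  8.12  6.17] turn [ 0.072 -0.011  0.014]
```

```bash
python3 -m creep '[[0,2,0,0.07,-0.01,0.014,0],[0,2.5,0.5,0,0,0,0],[0,2.5,1.5,0,0,0,0],[0,1,1.5,0,0,0,0],[0,0,0.5,0,0,0,0],[0,0,0,0,0,0,0]]'
python3 -c "
from h import *
go([.5167,-.3005,.265],[180,0,0]); sleeve()"
```

```text
time_s: 14.8
tool_pos: [0.5164, -0.292, 0.3127]
tool_rot: [179.4, 0.2, 0.5]
force: [0.3, 1.5, 0.2]
grip_width: 0.0002
t 14.8 pos [ 0.5164 -0.292   0.3127] rot [179.42   0.23   0.48] F [0.28 1.49 0.18] w 0.0002 q [ 72.  18. -55.  88.  16.  81.  16.]
shift cm [0.04 0.8  4.78] turn [0.01  0.004 0.008]
expect closed [ 0.5169 -0.3122  0.2814] mouth [ 0.5156 -0.2277  0.1962]
scene 260
top 261
both closed [ 0.4606 -0.3777  0.1577] mouth [ 0.5281 -0.2786  0.1541] tilt deg [-1079.6 -1584.2] rms 0.003
scene closed [ 0.502  -0.297   0.2398] mouth [ 0.5202 -0.3013  0.1212] tilt deg [-8.8  2.1] rms 0.0063
top closed [ 0.5189 -0.3038  0.2994] mouth [ 0.5178 -0.3042  0.1794] tilt deg [0.6 0.2] rms 0.0015
```

```bash
sed -i 's/^def sleeve(view=None,crop=None):/def sleeve(view=None,crop=None,zc=None):/; s/^    print("expect closed"/    if zc: C=np.array([.517,-.3005,zc]); Mo=C-[0,0,.12]\n    print("expect closed"/' h.py
python3 -m creep '[[0,0.8,1.5,0.01,0.004,0.008,0],[0,0,1.5,0,0,0,0],[0,0,1,0,0,0,0],[0,0,0.5,0,0,0,0],[0,0,0,0,0,0,0]]'
python3 -c "
from h import *
go([.5167,-.3005,.249],[180,0,0]); sleeve('pics/a6.png',(240,80,100,110),.179)"
```

```text
time_s: 15.4
tool_pos: [0.5179, -0.2978, 0.2664]
tool_rot: [179.9, -0.2, 0.3]
force: [0.3, -1.0, -0.3]
grip_width: 0.0006
t 15.4 pos [ 0.5179 -0.2978  0.2664] rot [ 1.7988e+02 -1.7000e-01  2.6000e-01] F [ 0.34 -1.03 -0.32] w 0.0006 q [ 71.  21. -54.  92.  17.  76.  15.]
shift cm [-0.13  0.27  1.74] turn [ 0.002 -0.003  0.005]
expect closed [ 0.517  -0.3005  0.179 ] mouth [ 0.517  -0.3005  0.059 ]
scene 419
top 115
both closed [ 0.5183 -0.3013  0.1789] mouth [ 0.5152 -0.3009  0.0589] tilt deg [ 1.5 -0.2] rms 0.0019
scene closed [ 0.5181 -0.3011  0.1782] mouth [ 0.5154 -0.3012  0.0582] tilt deg [1.3 0.1] rms 0.002
top closed [ 0.5192 -0.3037  0.1787] mouth [ 0.5171 -0.2979  0.0588] tilt deg [ 1.  -2.8] rms 0.0014
```

View pics/a6.png

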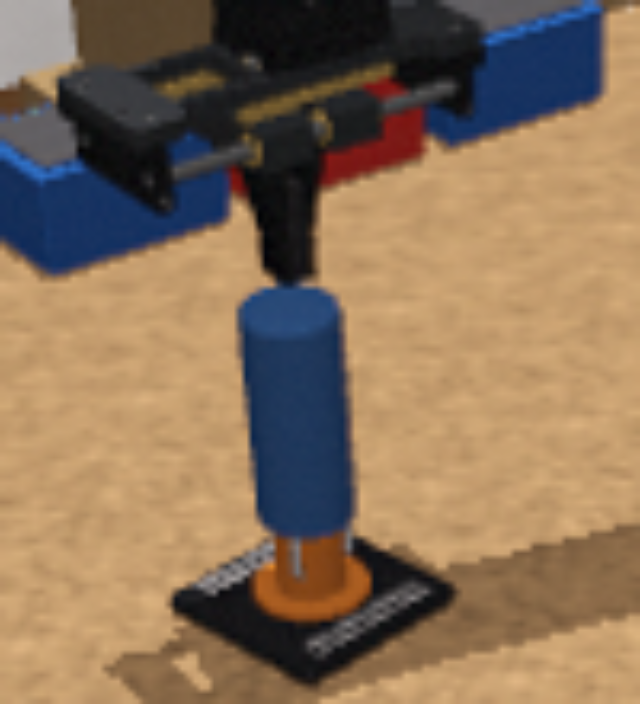

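The sleeve stands released on the leaves with only a slight lean, its top at (290,310). The shut fingertips at (290,275) are above its centre. I'll centre them and ease down to contact.

```bash
python3 -m creep '[[-0.05,0.3,0.5,0,0,0.005,0],[0,0,0.5,0,0,0,0],[0,0,0.3,0,0,0,0],[0,0,0.2,0,0,0,0]]'
python3 -c "
from h import *
go([.5175,-.3008,.249],[180,0,0])"
python3 -m creep '[[0,0,0.2,0,0,0,0],[0,0,0.2,0,0,0,0]]'
python3 -m creep '[[0,0,0.2,0,0,0,0],[0,0,0.2,0,0,0,0]]'
python3 -c "
from h import *
go([.5175,-.3008,.249],[180,0,0])"
```

```text
time_s: 15.9
tool_pos: [0.5187, -0.3017, 0.2527]
tool_rot: [179.7, -0.4, -0.1]
force: [0.3, -0.7, -0.3]
grip_width: 0.0005
t 15.9 pos [ 0.5187 -0.3017  0.2527] rot [ 1.7974e+02 -3.7000e-01 -8.0000e-02] F [ 0.27 -0.68 -0.25] w 0.0005 q [ 71.  21. -54.  93.  18.  75.  14.]
shift cm [-0.12 -0.1   0.37] turn [ 0.005 -0.007 -0.001]
time_s: 16.1
tool_pos: [0.5187, -0.3017, 0.2485]
tool_rot: [179.7, -0.4, -0.1]
force: [-0.5, 0.0, 1.9]
grip_width: 0.0002
time_s: 16.3
tool_pos: [0.5202, -0.3021, 0.2466]
tool_rot: [179.6, -0.6, -0.1]
force: [-0.6, -0.2, 7.1]
grip_width: 0.0005
t 16.3 pos [ 0.5202 -0.3021  0.2466] rot [ 1.7961e+02 -5.9000e-01 -8.0000e-02] F [-0.62 -0.17  7.09] w 0.0005 q [ 71.  22. -54.  93.  18.  74.  14.]
shift cm [-0.27 -0.13 -0.24] turn [ 0.007 -0.01  -0.001]
```

```bash
python3 -m creep '[[-0.1,0,0.25,0,-0.005,0,0],[-0.1,0,0.25,0,-0.005,0,0],[0,0,0.25,0,0,0,0],[0,0,0.25,0,0,0,0]]'
python3 -c "
from h import *
go([.5175,-.3008,.206],[180,0,0])"
python3 -m creep '[[0,0,0.3,0,0,0,0],[0,0,0.3,0,0,0,0],[0,0,0.3,0,0,0,0]]'
python3 -c "
from h import *
go([.5175,-.3008,.206],[180,0,0])"
```

```text
time_s: 16.7
tool_pos: [0.5233, -0.303, 0.2442]
tool_rot: [179.2, -0.7, -0.1]
force: [-0.2, 1.6, 8.3]
grip_width: 0.0006
t 16.7 pos [ 0.5233 -0.303   0.2442] rot [ 1.7919e+02 -7.3000e-01 -5.0000e-02] F [-0.18  1.6   8.32] w 0.0006 q [ 71.  22. -54.  93.  19.  74.  14.]
shift cm [-0.63 -0.27  3.81] turn [ 0.014 -0.013 -0.001]
time_s: 17.0
tool_pos: [0.5278, -0.3037, 0.2421]
tool_rot: [178.8, -1.4, -0.0]
force: [-1.0, 1.0, 11.4]
grip_width: 0.0004
t 17.0 pos [ 0.5278 -0.3037  0.2421] rot [ 1.7883e+02 -1.3700e+00 -2.0000e-02] F [-1.    1.03 11.41] w 0.0004 q [ 70.  22. -54.  93.  19.  73.  13.]
shift cm [-1.12 -0.36  3.57] turn [ 0.02  -0.024 -0.001]
```

The tip is creeping sideways by about 10 mm under load. I'll back off, recentre and see where the sleeve stands.

```bash
python3 -m creep '[[0,0,-0.8,0,0,0,0],[-0.5,-0.2,-0.7,0.01,-0.012,0,0],[-0.6,-0.2,0,0.01,-0.012,0,0],[0,0,0,0,0,0,0]]'
python3 -c "
from h import *
go([.5175,-.3008,.249],[180,0,0]); sleeve(None,None,.175)"
```

```text
time_s: 17.4
tool_pos: [0.5158, -0.2988, 0.2584]
tool_rot: [-180.0, 0.1, -0.0]
force: [-0.2, -0.2, 0.6]
grip_width: 0.0004
t 17.4 pos [ 0.5158 -0.2988  0.2584] rot [-1.7996e+02  9.0000e-02 -1.0000e-02] F [-0.24 -0.22  0.56] w 0.0004 q [ 71.  21. -54.  92.  17.  76.  15.]
shift cm [0.18 0.2  0.94] turn [-0.001  0.002 -0.   ]
expect closed [ 0.517  -0.3005  0.175 ] mouth [ 0.517  -0.3005  0.055 ]
scene 390
top 98
both closed [ 0.5266 -0.3026  0.1717] mouth [ 0.5138 -0.3015  0.0524] tilt deg [ 6.2 -0.6] rms 0.0019
scene closed [ 0.5263 -0.3023  0.1708] mouth [ 0.514  -0.3018  0.0514] tilt deg [ 5.9 -0.2] rms 0.0019
top closed [ 0.5243 -0.3067  0.1694] mouth [ 0.5141 -0.2838  0.0521] tilt deg [  5.  -11.2] rms 0.0014
```

The sleeve went down about 7 mm but leaned 6° towards +x, because the tip dragged it. I'll part the fingertips to about 30 mm along x so both sides of the top carry the load (the high -x side first, which rights it). I'll also add a sideways bias against the creep.

```bash
python3 -m creep '[[0.1,0.2,0,0,0,0,0.35],[0.1,0,0.3,0,0,0,0.35],[0,0,0.3,0,0,0,0.35],[0,0,0.2,0,0,0,0.35]]' 30
python3 -c "
from h import *
go([.518,-.3015,.247],[180,0,0])"
python3 -m creep '[[-0.05,0,0.25,0,-0.005,0,0.35],[-0.1,0,0.25,0.003,-0.005,0,0.35]]'
python3 -c "
from h import *
go([.518,-.3015,.206],[180,0,0])"
```

```text
time_s: 17.9
tool_pos: [0.5181, -0.3011, 0.2488]
tool_rot: [-179.9, 0.1, -0.0]
force: [0.0, -1.5, 0.3]
grip_width: 0.0241
t 17.9 pos [ 0.5181 -0.3011  0.2488] rot [-1.7994e+02  8.0000e-02 -1.0000e-02] F [ 0.02 -1.53  0.33] w 0.0241 q [ 71.  22. -54.  93.  18.  75.  14.]
shift cm [-0.01  0.04  0.18] turn [-0.001  0.001 -0.   ]
time_s: 18.1
tool_pos: [0.5164, -0.3009, 0.243]
tool_rot: [-179.7, 0.7, 0.0]
force: [0.1, 0.0, 0.2]
grip_width: 0.0294
t 18.1 pos [ 0.5164 -0.3009  0.243 ] rot [-1.7973e+02  7.1000e-01  1.0000e-02] F [0.1  0.02 0.21] w 0.0294 q [ 71.  22. -54.  93.  18.  75.  14.]
shift cm [0.2  0.08 3.7 ] turn [-0.005  0.012  0.   ]
```

```bash
python3 -m creep '[[0,0,0.25,0,0,0,0.35],[-0.05,0,0.25,0,0,0,0.35]]'
python3 -m creep '[[-0.1,0,0.3,0.003,-0.003,0,0.35],[-0.15,0,0.3,0.005,-0.005,0,0.35]]'
python3 -c "
from h import *
go([.518,-.3015,.206],[180,0,0])"
```

```text
time_s: 18.3
tool_pos: [0.517, -0.3009, 0.239]
tool_rot: [-179.8, 0.6, 0.0]
force: [-0.2, 0.0, 5.4]
grip_width: 0.0305
time_s: 18.5
tool_pos: [0.5169, -0.3009, 0.2361]
tool_rot: [-179.5, 0.7, 0.1]
force: [0.7, 0.3, 7.6]
grip_width: 0.0306
t 18.5 pos [ 0.5169 -0.3009  0.2361] rot [-1.7946e+02  6.7000e-01  5.0000e-02] F [0.73 0.33 7.6 ] w 0.0306 q [ 71.  23. -54.  93.  19.  75.  14.]
shift cm [0.14 0.09 3.01] turn [-0.009  0.012  0.001]
```

```bash
python3 -m creep '[[-0.1,0,0.35,0,0,0,0.35],[-0.1,0,0.35,0,0,0,0.35],[-0.1,0,0.35,0,0,0,0.35]]'
python3 -c "
from h import *
go([.518,-.3015,.206],[180,0,0]); sleeve('pics/a7.png',(240,80,100,110),.162)"
```

```text
time_s: 18.8
tool_pos: [0.5178, -0.3014, 0.2347]
tool_rot: [-179.8, 0.2, 0.0]
force: [-6.2, 2.5, 18.8]
grip_width: 0.0303
t 18.8 pos [ 0.5178 -0.3014  0.2347] rot [-1.7984e+02  1.6000e-01  4.0000e-02] F [-6.19  2.47 18.82] w 0.0303 q [ 71.  22. -54.  93.  19.  74.  14.]
shift cm [0.03 0.02 2.87] turn [-0.003  0.003  0.001]
expect closed [ 0.517  -0.3005  0.162 ] mouth [ 0.517  -0.3005  0.042 ]
scene 371
top 99
both closed [ 0.529  -0.3031  0.1661] mouth [ 0.5132 -0.3014  0.0471] tilt deg [ 7.6 -0.8] rms 0.0019
scene closed [ 0.5285 -0.3027  0.1651] mouth [ 0.5134 -0.3018  0.046 ] tilt deg [ 7.3 -0.5] rms 0.0019
top closed [ 0.6183 -0.3428  0.1448] mouth [ 0.5125 -0.2861  0.1426] tilt deg [ 2728.3 -1462.9] rms 0.0021
```

View pics/a7.png

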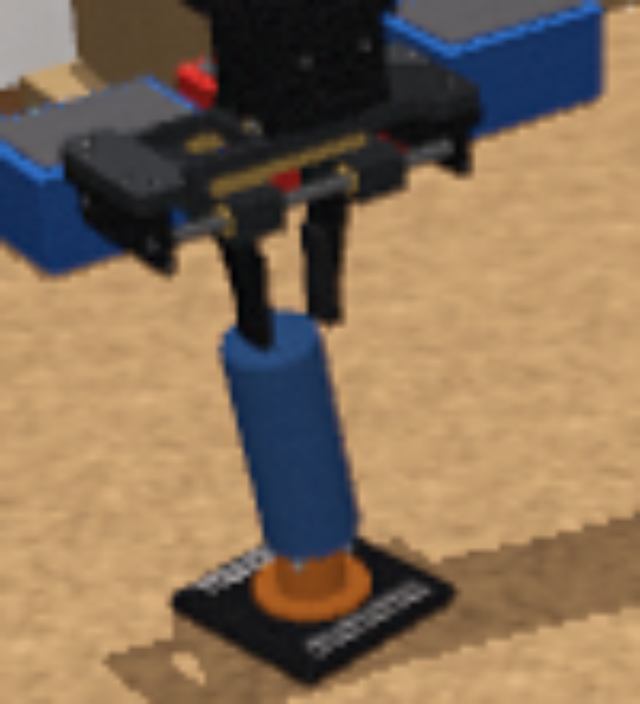

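The sleeve leans 7.6° with its top at (275,340). Only the +x finger, at (255,340), bears on it, and the -x finger misses the edge. I'll lift off and straighten the sleeve between the flat pads (the jaws lie in the plane of the lean), then press while it is guided upright.

```bash
python3 -m creep '[[0,0,-1,0,0,0,0.35],[0,0,-1.5,0,0,0,0.35],[0.5,0,-1.5,0,0,0,1],[0.5,0,0,0,0,0,1],[0,0,0,0,0,0,1],[0,0,0,0,0,0,1]]'
python3 -c "
from h import *
go([.527,-.3025,.197],[180,0,0]); sleeve(None,None,.167)"
```

```text
time_s: 19.5
tool_pos: [0.5285, -0.3016, 0.2781]
tool_rot: [-179.9, 0.1, 0.0]
force: [-0.2, -0.3, 0.3]
grip_width: 0.0543
t 19.5 pos [ 0.5285 -0.3016  0.2781] rot [-1.7992e+02  9.0000e-02  5.0000e-02] F [-0.23 -0.33  0.27] w 0.0543 q [ 70.  22. -54.  89.  18.  78.  14.]
shift cm [-0.14  0.11  8.11] turn [-0.001  0.002  0.001]
expect closed [ 0.517  -0.3005  0.167 ] mouth [ 0.517  -0.3005  0.047 ]
scene 390
top 311
both closed [ 0.5281 -0.3038  0.1662] mouth [ 0.5137 -0.3014  0.0471] tilt deg [ 7.  -1.2] rms 0.0017
scene closed [ 0.5278 -0.3036  0.1655] mouth [ 0.5138 -0.3015  0.0463] tilt deg [ 6.8 -1. ] rms 0.0019
top closed [ 0.5208 -0.3017  0.1672] mouth [ 0.5081 -0.2979  0.048 ] tilt deg [ 6.1 -1.8] rms 0.0014
```

```bash
python3 -m creep '[[-0.15,0.15,1,0,0,0,1],[0,0,1,0,0,0,1],[0,0,0,0,0,0,1],[0,0,0,0,0,0,1],[0,0,0,0,0,0,1]]'
python3 -c "
from h import *
go([.526,-.3025,.197],[180,0,0])"
```

```text
time_s: 20.1
tool_pos: [0.5248, -0.3031, 0.2532]
tool_rot: [-179.8, 0.4, 0.0]
force: [0.3, 1.1, 0.3]
grip_width: 0.0864
t 20.1 pos [ 0.5248 -0.3031  0.2532] rot [-1.7977e+02  3.6000e-01  1.0000e-02] F [0.32 1.1  0.28] w 0.0864 q [ 70.  23. -54.  91.  19.  76.  14.]
shift cm [ 0.16 -0.04  5.62] turn [-0.004  0.006  0.   ]
```

```bash
python3 -m creep '[[0.15,0,1,-0.004,0.006,0,1],[0,0,1.2,0,0,0,1],[0,0,1.2,0,0,0,1],[0,0,1,0,0,0,1],[0,0,0.5,0,0,0,1],[0,0,0,0,0,0,1]]'
python3 -c "
from h import *
go([.526,-.3025,.197],[180,0,0])"
```

```text
time_s: 20.7
tool_pos: [0.5261, -0.3028, 0.1991]
tool_rot: [-180.0, 0.0, 0.0]
force: [-0.2, -0.1, -0.2]
grip_width: 0.0869
t 20.7 pos [ 0.5261 -0.3028  0.1991] rot [-1.7998e+02  3.0000e-02  3.0000e-02] F [-0.21 -0.13 -0.22] w 0.0869 q [ 69.  25. -52.  95.  21.  71.  12.]
shift cm [-0.01 -0.03  0.21] turn [-0.     0.001  0.001]
```

Now I close gently on the top, easing in the -x direction as the pads take hold.

```bash
python3 -m creep '[[0,0,0,0,0,0,0.7],[0,0,0,0,0,0,0.62],[0,0,0,0,0,0,0.58],[0,0,0,0,0,0,0.5],[0,0,0,0,0,0,0.4]]' 20
python3 -m creep '[[-0.2,0,0,0,0,0,0.3],[-0.2,0,0,0,0,0,0.3],[0,0,0,0,0,0,0.3]]' 30
python3 -c "
from h import *
go([.517,-.3015,.199],[180,0,0]); sleeve(None,None,.167)"
```

```text
time_s: 21.2
tool_pos: [0.5255, -0.3031, 0.2001]
tool_rot: [180.0, 0.1, 0.0]
force: [-8.0, -0.2, 3.2]
grip_width: 0.0549
time_s: 21.5
tool_pos: [0.5235, -0.3027, 0.2004]
tool_rot: [180.0, -0.2, 0.0]
force: [0.1, -0.0, -1.2]
grip_width: 0.0531
t 21.5 pos [ 0.5235 -0.3027  0.2004] rot [ 1.7997e+02 -2.3000e-01  5.0000e-02] F [ 0.11 -0.04 -1.18] w 0.0531 q [ 70.  25. -53.  95.  21.  70.  13.]
shift cm [-0.65 -0.12  0.13] turn [ 0.001 -0.004  0.001]
expect closed [ 0.517  -0.3005  0.167 ] mouth [ 0.517  -0.3005  0.047 ]
scene 392
top 44
both closed [ 0.5281 -0.3031  0.1654] mouth [ 0.5122 -0.3012  0.0465] tilt deg [ 7.6 -0.9] rms 0.0019
scene closed [ 0.5277 -0.3028  0.165 ] mouth [ 0.5125 -0.3015  0.0459] tilt deg [ 7.3 -0.6] rms 0.0019
```

```bash
python3 -m creep '[[-0.3,0,0,0,0,0,0.3],[-0.3,0,0,0,0,0,0.3],[-0.3,0,0,0,0,0,0.3]]' 50
python3 -m creep '[[-0.3,0,0,0,0,0,0.3],[-0.3,0,0,0,0,0,0.3]]'
python3 -c "
from h import *
go([.517,-.3015,.199],[180,0,0]); sleeve(None,None,.167)"
```

```text
time_s: 21.9
tool_pos: [0.52, -0.3019, 0.2006]
tool_rot: [180.0, -1.1, 0.2]
force: [8.4, -0.5, -8.4]
grip_width: 0.0524
time_s: 22.1
tool_pos: [0.5181, -0.3013, 0.2005]
tool_rot: [180.0, -1.8, 0.3]
force: [8.2, -1.5, -7.7]
grip_width: 0.0525
t 22.1 pos [ 0.5181 -0.3013  0.2005] rot [179.97  -1.81   0.28] F [ 8.17 -1.5  -7.72] w 0.0525 q [ 72.  23. -53.  97.  19.  68.  14.]
shift cm [-0.11  0.02  0.15] turn [ 0.001 -0.032  0.005]
expect closed [ 0.517  -0.3005  0.167 ] mouth [ 0.517  -0.3005  0.047 ]
scene 386
top 48
both closed [ 0.522  -0.3016  0.1654] mouth [ 0.5127 -0.3002  0.0458] tilt deg [ 4.5 -0.7] rms 0.0018
scene closed [ 0.5219 -0.3015  0.1651] mouth [ 0.5127 -0.3003  0.0454] tilt deg [ 4.4 -0.6] rms 0.0018
```

```bash
python3 -m creep '[[-0.4,0,0.1,0,-0.01,0,0.3],[-0.4,0,0.1,0,-0.01,0,0.3],[-0.4,0,0.1,0,-0.01,0,0.3],[-0.4,0,0.1,0,-0.01,0,0.3]]' 60
python3 -c "
from h import *
go([.513,-.3015,.199],[180,0,0]); sleeve(None,None,.167)"
```

```text
time_s: 22.6
tool_pos: [0.5169, -0.3005, 0.2006]
tool_rot: [179.7, -1.8, 0.5]
force: [10.6, -0.8, -7.7]
grip_width: 0.0521
t 22.6 pos [ 0.5169 -0.3005  0.2006] rot [179.72  -1.82   0.51] F [10.61 -0.81 -7.69] w 0.0521 q [ 72.  23. -53.  97.  19.  68.  14.]
shift cm [-0.4   0.09  0.15] turn [ 0.005 -0.032  0.009]
expect closed [ 0.517  -0.3005  0.167 ] mouth [ 0.517  -0.3005  0.047 ]
scene 400
top 48
both closed [ 0.5211 -0.3011  0.1654] mouth [ 0.5132 -0.301   0.0457] tilt deg [ 3.8 -0.1] rms 0.0019
scene closed [ 0.5208 -0.3009  0.1649] mouth [ 0.5135 -0.3012  0.0451] tilt deg [3.5 0.2] rms 0.0019
```

```bash
python3 -m creep '[[-0.3,0,0.3,0,-0.01,0,0.3],[-0.3,0,0.4,0,-0.01,0,0.3],[-0.3,0,0.4,0,-0.01,0,0.3]]'
python3 -c "
from h import *
go([.515,-.3005,.199],[180,0,0]); sleeve(None,None,.163)"
```

```text
time_s: 23.0
tool_pos: [0.5183, -0.3016, 0.1979]
tool_rot: [179.2, -1.5, 0.6]
force: [2.8, 1.0, 7.5]
grip_width: 0.0523
t 23.0 pos [ 0.5183 -0.3016  0.1979] rot [179.25  -1.52   0.61] F [2.79 0.95 7.53] w 0.0523 q [ 71.  23. -53.  97.  20.  68.  13.]
shift cm [-0.32 -0.11 -0.12] turn [ 0.013 -0.027  0.01 ]
expect closed [ 0.517  -0.3005  0.163 ] mouth [ 0.517  -0.3005  0.043 ]
scene 393
top 32
both closed [ 0.5216 -0.3022  0.163 ] mouth [ 0.5133 -0.3014  0.0433] tilt deg [ 4.  -0.4] rms 0.0019
scene closed [ 0.5214 -0.302   0.1627] mouth [ 0.5135 -0.3016  0.043 ] tilt deg [ 3.7 -0.2] rms 0.0019
```

```bash
python3 -m creep '[[-0.4,-0.05,0.4,0.005,-0.02,0,0.3],[-0.4,-0.05,0.4,0.005,-0.02,0,0.3],[-0.4,-0.05,0.45,0.005,-0.02,0,0.3]]'
python3 -c "
from h import *
go([.515,-.3005,.199],[180,0,0])"
python3 -m creep '[[-0.4,0,0.45,0.005,-0.02,0,0.3],[-0.4,0,0.45,0.005,-0.02,0,0.3],[-0.4,0,0.45,0.005,-0.02,0,0.3]]'
python3 -c "
from h import *
go([.515,-.3005,.199],[180,0,0]); sleeve(None,None,.155)"
```

```text
time_s: 23.4
tool_pos: [0.5213, -0.3012, 0.1971]
tool_rot: [179.5, -0.2, 0.7]
force: [6.8, -0.7, 9.1]
grip_width: 0.0521
t 23.4 pos [ 0.5213 -0.3012  0.1971] rot [179.48  -0.23   0.73] F [ 6.78 -0.67  9.05] w 0.0521 q [ 70.  24. -53.  96.  21.  70.  13.]
shift cm [-0.63 -0.08 -0.2 ] turn [ 0.009 -0.004  0.013]
time_s: 23.7
tool_pos: [0.5247, -0.3022, 0.1964]
tool_rot: [179.7, 1.0, 0.9]
force: [6.5, -0.1, 9.1]
grip_width: 0.0518
t 23.7 pos [ 0.5247 -0.3022  0.1964] rot [179.69   1.04   0.86] F [ 6.47 -0.09  9.11] w 0.0518 q [ 68.  26. -52.  95.  22.  71.  12.]
shift cm [-0.97 -0.18 -0.24] turn [0.006 0.018 0.015]
expect closed [ 0.517  -0.3005  0.155 ] mouth [ 0.517  -0.3005  0.035 ]
scene 396
top 31
both closed [ 0.5271 -0.3026  0.1613] mouth [ 0.513  -0.302   0.0421] tilt deg [ 6.8 -0.3] rms 0.002
scene closed [ 0.5269 -0.3026  0.1612] mouth [ 0.5132 -0.3021  0.042 ] tilt deg [ 6.6 -0.2] rms 0.002
```

The sleeve now turns with the tool, and my turn had the wrong sign. I'll tip it upright about its mouth instead: +turn about tool y with a shift to -x.

```bash
python3 -m creep '[[-0.4,0,0,0,0.03,0,0.3],[-0.4,0,0,0,0.03,0,0.3],[-0.4,0,0,0,0.03,0,0.3],[-0.4,0,0,0,0.03,0,0.3]]'
python3 -c "
from h import *
go([.515,-.3005,.199],[180,0,0]); sleeve(None,None,.16)"
```

```text
time_s: 24.2
tool_pos: [0.5078, -0.3015, 0.1961]
tool_rot: [179.7, -5.8, 1.1]
force: [0.7, -0.9, -1.4]
grip_width: 0.0517
t 24.2 pos [ 0.5078 -0.3015  0.1961] rot [179.74  -5.8    1.06] F [ 0.66 -0.86 -1.38] w 0.0517 q [ 76.  20. -55. 101.  16.  62.  17.]
shift cm [ 0.75 -0.09 -0.22] turn [ 0.004 -0.101  0.018]
expect closed [ 0.517  -0.3005  0.16  ] mouth [ 0.517  -0.3005  0.04  ]
scene 399
top 42
both closed [ 0.5134 -0.3019  0.1614] mouth [ 0.5134 -0.3008  0.0414] tilt deg [ 0.  -0.5] rms 0.0021
scene closed [ 0.5134 -0.3017  0.1607] mouth [ 0.5134 -0.3011  0.0407] tilt deg [-0.  -0.3] rms 0.0021
```

The sleeve is upright again (tilt about 0°) and held. I'll press it down steadily in this grip, watching tilt and force.

```bash
python3 -m creep '[[0.1,0,0.3,0,0,0,0.3],[0,0,0.4,0,0,0,0.3],[0,0,0.4,0,0,0,0.3]]'
python3 -c "
from h import *
go([.51,-.3005,.17],[180,-5.8,0])"
python3 -m creep '[[-0.1,0,0.45,0,0,0,0.3],[-0.1,0,0.45,0,0,0,0.3],[-0.1,0,0.45,0,0,0,0.3]]'
python3 -c "
from h import *
go([.51,-.3005,.17],[180,-5.8,0]); sleeve(None,None,.155)"
```

```text
time_s: 24.6
tool_pos: [0.5098, -0.3028, 0.1874]
tool_rot: [179.5, -5.6, 1.0]
force: [-1.0, 0.8, 5.3]
grip_width: 0.0518
t 24.6 pos [ 0.5098 -0.3028  0.1874] rot [179.55  -5.61   0.97] F [-1.01  0.83  5.27] w 0.0518 q [ 75.  21. -55. 101.  17.  62.  17.]
shift cm [-0.15 -0.24  1.73] turn [0.006 0.003 0.017]
time_s: 24.9
tool_pos: [0.5097, -0.3026, 0.1747]
tool_rot: [179.5, -5.5, 1.1]
force: [-1.0, 0.2, 5.5]
grip_width: 0.0523
t 24.9 pos [ 0.5097 -0.3026  0.1747] rot [179.51  -5.53   1.07] F [-1.02  0.17  5.49] w 0.0523 q [ 75.  22. -54. 102.  18.  61.  16.]
shift cm [-0.01 -0.21  0.47] turn [0.007 0.005 0.019]
expect closed [ 0.517  -0.3005  0.155 ] mouth [ 0.517  -0.3005  0.035 ]
scene 382
top 29
both closed [ 0.517  -0.3033  0.1397] mouth [ 0.514  -0.3014  0.0198] tilt deg [ 1.4 -0.9] rms 0.0019
scene closed [ 0.5168 -0.3032  0.1396] mouth [ 0.5141 -0.3015  0.0197] tilt deg [ 1.3 -0.8] rms 0.0019
```

Down 22 mm cleanly, with the mouth now about 4 mm above the seat. I'll ease the last part.

```bash
python3 -m creep '[[-0.1,0.05,0.25,0,0.01,0,0.3],[-0.1,0.05,0.25,0,0.01,0,0.3],[0,0,0.25,0,0,0,0.3]]'
python3 -c "
from h import *
go([.51,-.3005,.17],[180,-5.8,0]); sleeve(None,None,.137)"
```

```text
time_s: 25.3
tool_pos: [0.509, -0.3021, 0.1707]
tool_rot: [179.6, -6.5, 1.2]
force: [-8.8, 3.0, 25.7]
grip_width: 0.0522
t 25.3 pos [ 0.509  -0.3021  0.1707] rot [179.55  -6.49   1.2 ] F [-8.84  2.96 25.74] w 0.0522 q [ 76.  22. -55. 103.  18.  59.  17.]
shift cm [ 0.09 -0.16  0.08] turn [ 0.006 -0.012  0.021]
expect closed [ 0.517  -0.3005  0.137 ] mouth [ 0.517  -0.3005  0.017 ]
scene 367
top 38
both closed [ 0.5166 -0.3031  0.1364] mouth [ 0.5153 -0.3006  0.0164] tilt deg [ 0.6 -1.2] rms 0.0021
scene closed [ 0.5164 -0.3028  0.1361] mouth [ 0.5155 -0.3009  0.0161] tilt deg [ 0.4 -0.9] rms 0.0021
```

Closed end at 0.136 and force rose to 26 N, which means bottomed out. I'll release, back off, then press centrally with the fingers shut to confirm.

```bash
python3 -m creep '[[0,0,0,0,0,0,0.65],[0,0,0,0,0,0,0.75],[0,0,0,0,0,0,1],[0,0,0,0,0,0,1],[0,0,0,0,0,0,1]]'
python3 -c "
from h import *
go([.515,-.301,.25],[180,-6,0])"
```

```text
time_s: 25.9
tool_pos: [0.5083, -0.3023, 0.17]
tool_rot: [179.5, -6.4, 1.2]
force: [-1.0, -0.4, 0.6]
grip_width: 0.0804
t 25.9 pos [ 0.5083 -0.3023  0.17  ] rot [179.54  -6.44   1.19] F [-0.96 -0.36  0.62] w 0.0804 q [ 76.  22. -55. 103.  18.  59.  17.]
shift cm [ 1.56 -0.05 -7.88] turn [ 0.006 -0.008  0.021]
```

```bash
python3 -m creep '[[0.1,0,-0.5,0,0,0,1],[0.1,0,-1,0,0,0,1],[0.1,0,-1.5,0,0,0,1],[0.1,0,-2,0,0,0,1],[0,0,-2,0,0,0,1],[0,0,-1,0,-0.05,0,0.6],[0,0,0,0,-0.05,0,0.3],[0,0,0,0,0,0,0],[0,0,0,0,0,0,0],[0,0,0,0,0,0,0]]' 30
python3 -c "
from h import *
go([.5165,-.301,.22],[180,0,0]); sleeve('pics/a8.png',(240,80,100,110),.137)"
```

```text
time_s: 26.9
tool_pos: [0.5045, -0.3019, 0.2624]
tool_rot: [179.3, -1.0, 1.1]
force: [0.2, 0.1, -0.2]
grip_width: 0.0546
t 26.9 pos [ 0.5045 -0.3019  0.2624] rot [179.29  -0.98   1.15] F [ 0.2   0.07 -0.17] w 0.0546 q [ 75.  19. -56.  94.  17.  74.  17.]
shift cm [ 1.13 -0.12  4.26] turn [ 0.012 -0.017  0.02 ]
expect closed [ 0.517  -0.3005  0.137 ] mouth [ 0.517  -0.3005  0.017 ]
scene 414
top 323
both closed [ 0.5149 -0.302   0.1369] mouth [ 0.5161 -0.301   0.0169] tilt deg [-0.6 -0.5] rms 0.0018
scene closed [ 0.5148 -0.3021  0.1361] mouth [ 0.5162 -0.3008  0.0161] tilt deg [-0.7 -0.6] rms 0.002
top closed [ 0.5188 -0.3046  0.1371] mouth [ 0.5181 -0.3044  0.0171] tilt deg [ 0.3 -0.1] rms 0.0016
```

View pics/a8.png

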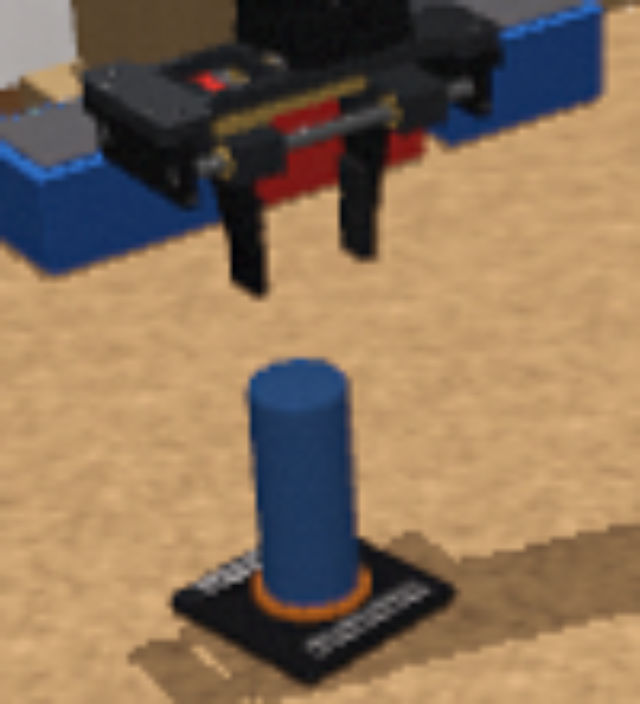

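The sleeve stands upright and free on the orange seat, its mouth at (312,600). I'll now press it once centrally with the fingers shut to be sure it is fully home.

```bash
python3 -m creep '[[0.6,0,0.5,0.012,-0.017,0.02,0],[0.6,-0.1,1,0,0,0,0],[0,0,1,0,0,0,0],[0,0,0.8,0,0,0,0],[0,0,0,0,0,0,0],[0,0,0,0,0,0,0]]'
python3 -c "
from h import *
go([.5155,-.3015,.207],[180,0,0])"
```

```text
time_s: 27.6
tool_pos: [0.5145, -0.3011, 0.2251]
tool_rot: [-179.9, 0.2, -0.0]
force: [-0.4, 0.5, -0.1]
grip_width: 0.0027
t 27.6 pos [ 0.5145 -0.3011  0.2251] rot [-1.7995e+02  1.7000e-01 -5.0000e-02] F [-0.36  0.54 -0.13] w 0.0027 q [ 72.  23. -54.  95.  19.  73.  13.]
shift cm [0.11 0.05 1.81] turn [-0.001  0.003 -0.001]
```

```bash
python3 -m creep '[[0,0,0.5,0,0,0,0],[0,0,0.5,0,0,0,0],[0,0,0.3,0,0,0,0],[0,0,0.2,0,0,0,0],[0,0,0.2,0,0,0,0]]'
python3 -m creep '[[-0.05,0,0.2,0,0,0,0],[-0.1,0,0.3,0,0,0,0]]'
python3 -m creep '[[-0.1,0,0.4,0,0,0,0],[-0.1,0,0.4,0,0,0,0]]'
```

```text
time_s: 28.1
tool_pos: [0.5145, -0.3014, 0.2077]
tool_rot: [180.0, 0.1, -0.1]
force: [-0.3, 0.3, -0.2]
grip_width: 0.0005
time_s: 28.3
tool_pos: [0.5152, -0.3008, 0.2061]
tool_rot: [179.9, -0.1, -0.0]
force: [-4.0, 3.5, 23.3]
grip_width: 0.0002
time_s: 28.5
tool_pos: [0.5158, -0.3007, 0.2062]
tool_rot: [179.6, -0.4, -0.0]
force: [-6.9, 2.7, 20.3]
grip_width: 0.0004
```

It is solid at tip height 0.136 under 20–23 N, so it is home. I'll lift clear and take final checks.

```bash
python3 -m creep '[[0,0,-0.5,0,0,0,0],[0,0,-1,0,0,0,0],[0,0,-2,0,0,0,0],[0,0,-3,0,0,0,0],[0,0,-3,0,0,0,0],[0,0,-2,0,0,0,0],[0,0,0,0,0,0,0],[0,0,0,0,0,0,0]]'
python3 - <<'E'
from h import *
from cell import optics
go([.5155,-.3015,.3],[180,0,0]); sleeve(None,None,.137)
c=optics.read_camera("scene"); o=dict(np.load("scene0.npz")); cv2.imwrite("pics/a9.png",c["frame"])
for n,(x,y,w,h) in dict(key=(225,212,55,46),bottle=(290,238,36,66),dry=(328,175,55,62)).items():
    print(n,"mean diff",cv2.absdiff(c["frame"],o["frame"])[y:y+h,x:x+w].mean().round(2))
E
```

```text
time_s: 29.3
tool_pos: [0.5151, -0.2996, 0.3276]
tool_rot: [179.6, -0.4, 0.0]
force: [-0.0, -0.3, -0.2]
grip_width: 0.0006
t 29.3 pos [ 0.5151 -0.2996  0.3276] rot [ 1.796e+02 -4.400e-01  3.000e-02] F [-0.05 -0.31 -0.16] w 0.0006 q [ 73.  18. -56.  87.  16.  82.  16.]
shift cm [0.02 0.17 2.76] turn [ 0.007 -0.008  0.   ]
expect closed [ 0.517  -0.3005  0.137 ] mouth [ 0.517  -0.3005  0.017 ]
scene 400
top 318
both closed [ 0.5162 -0.3015  0.1368] mouth [ 0.5162 -0.3009  0.0168] tilt deg [ 0.  -0.3] rms 0.0018
scene closed [ 0.5159 -0.3014  0.1358] mouth [ 0.5165 -0.3009  0.0158] tilt deg [-0.3 -0.2] rms 0.002
top closed [ 0.512  -0.2954  0.137 ] mouth [ 0.5117 -0.2957  0.017 ] tilt deg [0.2 0.1] rms 0.0015
key mean diff 0.73
bottle mean diff 0.8
dry mean diff 1.57
```

View pics/a9.png

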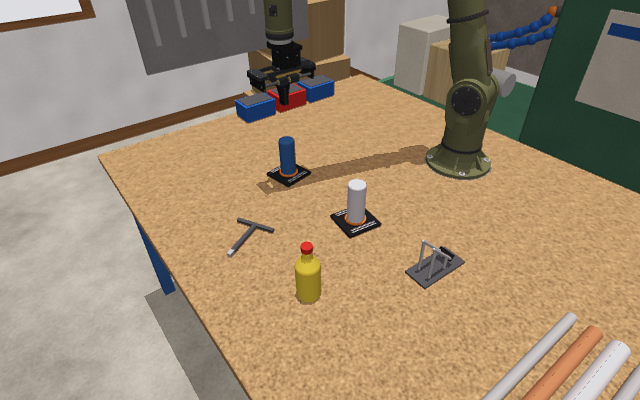

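The blue sleeve is home and upright at (288,157), and the gripper is clear above it. The dry sleeve at (357,205), the bottle at (308,275) and the key at (250,232) are unchanged.

```bash
python3 -c "
from cell import order
print(order.sign_off())"
```

```text
the job is handed in; nothing more can be done
None
```

The blue sleeve is fully home on the orange seat. I lifted it from the cradle, turned it mouth-down over the empty peg, hung it on the leaves and let go. Then I pressed it down and handed the job in at about 29 s.

**Pressing did not go straight.** Pushing with shut fingers, and then with the fingers parted, tilted the sleeve by up to about 7.6° partway down. I lifted off, took hold of it again, set it upright, and pressed it the rest of the way while holding it. The force read about 26 N when it reached the seat. I then released it and pressed once more on its top with the fingers shut; it stayed at 136 mm under 20–23 N.

**Last checks:**
- **Sleeve:** the two cameras together put its closed end 136.8 mm and its mouth 16.8 mm above the bench, with about 0.3° of tilt.
- **Robot:** it was clear of everything, with near-zero force on the tool.
- **Bystanders:** the dry sleeve, bottle and chuck key look unchanged against the first picture.
- **Disagreement:** the top camera alone put the sleeve about 5 mm to one side of the combined fit. I trusted the combined fit, since the sleeve visibly sits on its peg.

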